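Change the water-filter tubes and lock them in

ROBOT

A 7-joint arm with a two-finger parallel gripper is mounted at the origin on a cart in front of the work surface, level with it; the furniture and walls round the work are solid. World frame = base frame: x ahead of the robot, y to its left, z up, the work surface at z = 0. Lengths are in m, angles in rad, forces in N, time in s.
With the tool pointing down it reaches from about 0.425 to 0.875 m from the base axis. Payload 8.4 kg.
Tool frame: the origin (TCP) lies midway between the tips of the shut fingers; the grasp point (between the pads) lies 19 mm behind it; z points along the fingers, y is the direction in which the jaws open and shut (so a half turn about z gives the same grasp; the last joint's range is limited). The gripper opens to 85 mm and grips with 20 to 120 N. Pads are 22 mm wide; open, the fingers measure 114 mm over their backs; the gripper's body (76 mm by 85 mm) begins 54 mm behind the grasp point. The pads swing forward as they close: fully open they stand 13 mm farther back than shut.
Start: joints at [-1.317, 0.333, 0.04, 1.465, -0.013, 1.343, -0.059], TCP at [0.225, 0.61, 0.231] pointing down, gripper open.
Joint ranges: [-2.58, 2.58], [-0.38, 2.09], [-1.3, 1.39], [0.25, 2.4], [-1.5, 4.64], [0.08, 2.09], [-2.65, 2.65]. Speed limits (rad/s): [2.22, 2.22, 2.79, 2.79, 3.14, 3.14, 3.14].

INTERFACE

Orientations are given as [roll, pitch, yaw] about the fixed x, y, z axes, in that order (R = Rz(yaw) Ry(pitch) Rx(roll)).
In Python, from station import get_obs, capture, camera_model, close_job, recognise, pinpoint gives the robot as it stands.
- The arm moves only by the tool jog_arm, never from a script. Its argument "deltas" is one flat list of numbers, 7 for each row, row after row: the shift along the tool's x, y, z each as a share of 1 m, from -1 to 1, then the turn, a rotation vector about the tool's x, y, z each as a share of pi/2 rad, from -1 to 1, then the finger opening in mm, from 0 to 85.4. In form: [tx, ty, tz, wx, wy, wz, claw, tx, ty, tz, wx, wy, wz, claw, ...]. A call has 1 to 12 rows; each row shifts and turns the commanded pose from where the row before left it, along the tool's axes as they then stand; what a row does not reach is not made up. A row lasts 1/12 s, in which the tool goes at most 41.7 mm and 7.16 degrees, less where a joint would pass 70% of its speed; a pose out of reach is approached as far as the arm can. A call with a number of a shift or a turn outside -1 to 1 is refused whole. A call with a gripper value outside its range is refused whole. The fingers move at their own pace and stop on an object; the grip force is fixed at half the most. Time passes only in rows, so rows that do not move let the fingers close. It gives the time, the measured TCP pose, the force and the opening at its end, in the units of the state.
- get_obs(): the state, without advancing time (a new reading comes with each control period).
- capture(name): name is "scene" or "top" or "wrist"; returns the picture (384x512x3 uint8, red, green, blue); there is no depth.
- camera_model(name): a dict with "intrinsics" (3x3 intrinsics, pixels), "world_from_camera" (4x4, takes a point from camera to world coordinates). Camera axes: x right, y down, z forward; pixel columns grow to the right and rows downward; lengths in m; the calibration is good to about 2 mm. A picture is of the moment at which its call begins: read the wrist's pose just before it. camera_model takes no time and is no camera call; for the wrist camera it gives the pose at the moment of the call.
- close_job(): hands the job in, once; it reports no verdict.
Trained networks look in the newest picture that a camera, given by its name, has taken for a name from the list of things; names that differ only in an ending like _2 or _b are one class to them, and where a whole thing is asked for, a point or a joint stands for the part that bears it (a point fixed in the world has none). Each returns a list of dicts, best first, with "p" (0 to 1); they miss things now and then, are a little off and sometimes report something else, mostly with a low value. They report only what shows in the picture. A call takes as long as a camera call.
- recognise(label, camera): "rect" ([left, top, right, bottom] as shares, 0 to 1, of the picture: columns of its width, rows of its height, round what is visible of it).
- pinpoint(label, camera): "point" ([row, column] as shares, 0 to 1, of the picture: columns of its width, rows of its height: a listed point, or the origin of a listed thing).
The state is a dict: "time_s": time; "joints": joint angles; "dq": joint speeds; "tau": joint torques, N m; "position": TCP position; "tool_rot": TCP orientation; "contact_force": force on the tool from outside, world axes, zero at the start; "torque": the same for the moment, N m; "grip_width": finger opening in m.
Only numpy, scipy, OpenCV 4.12 (cv2) and the standard library are available. Lean on these libraries where they do the work, as an engineer would, in place of code of your own. Each camera call takes 0.05 s, during which the arm holds its last target.

TASK

Service the water filter: pull the two brown spent tubes out of the manifold and lay them in the grey tray, and push every white new tube stem first into a port, any port, past the seal until it is fully home. Then slide the locking rod from the left through both bracket eyes until its orange handle is up against the left bracket, and last of all push the red valve lever fully over to open, leaving the steel shaker and the teaspoon where they are.

Things in the scene. Friction and masses are not known exactly. Their poses are not given: they have to be found in the camera images.
- manifold: Grey water-filter manifold fixed to the worktop, turned up to 9 degrees. Origin under the block's centre on the worktop; block 60 (x) x 204 (y) x 80 (z) mm. Its -x face (to the robot, x = -30 mm) has three ports in a row. In front of it at y = +92 and -92 mm stands a steel bracket plate (32 x 10 mm, 90 mm high) with an eye. Only the valve lever is higher.
- port1 (a point): Centre of the mouth of the left port (hole with blue collet ring, 50 mm above the worktop, ports 66 mm apart), axes as the manifold's: a tube goes in along +x. Hole 18.6 mm wide, 38 mm deep. A sprung seal 14 to 22 mm inside takes about 10 to 20 N to push past and holds the tube by friction.
- port2 (a point): Centre of the mouth of the middle port (hole with blue collet ring, 50 mm above the worktop, ports 66 mm apart), axes as the manifold's: a tube goes in along +x. Hole 18.6 mm wide, 38 mm deep. A sprung seal 14 to 22 mm inside takes about 10 to 20 N to push past and holds the tube by friction.
- port3 (a point): Centre of the mouth of the right port (hole with blue collet ring, 50 mm above the worktop, ports 66 mm apart), axes as the manifold's: a tube goes in along +x. Hole 18.6 mm wide, 38 mm deep. A sprung seal 14 to 22 mm inside takes about 10 to 20 N to push past and holds the tube by friction.
- eye_left (a point): Centre of the left bracket's eye at the plate's left (+y) face, axes as the manifold's, 67 mm above the worktop and 29 mm in front of the port face. Eye: round hole, 17 mm wide, through the 10 mm plate. The rod goes in here along -y.
- eye_right (a point): Centre of the right bracket's eye at the plate's right (-y) face, axes as the manifold's; same size and height, in line with the left eye. Between the outer faces of the two plates are 194 mm.
- valve (a joint): Red valve lever, 80 mm long, on a grey block at the front right of the manifold: 0 = shut (leans towards the robot, the manifold's -x), 1.0 = fully open (leans away, +x); half way it stands upright. Stays where it is left; a light push moves it.
- valve_tip (a point): The free end of the red valve lever.
- tube1: New filter tube, rigid, 140 mm long, lying flat, 60 to 130 g (two or three of three are present). Origin on its axis mid white grip body, 15 mm above the worktop when lying; x points to the stem. Grip body 30 x 30 mm (x -31 to 31 mm); round neck 14 mm wide (31 to 53); collar 30 x 30 mm (53 to 69); round stem 16 mm wide with round nose (69 to 109).
- tube1_tip (a point): The end of this tube's stem, on its axis, 109 mm from its origin. Fully home in a port it touches the bottom; the collar is then 2 mm off the block and the neck lies below the line of the two eyes. Let go, a fitted tube sags by a few degrees.
- tube2: New filter tube, rigid, 140 mm long, lying flat, 60 to 130 g (two or three of three are present). Origin on its axis mid white grip body, 15 mm above the worktop when lying; x points to the stem. Grip body 30 x 30 mm (x -31 to 31 mm); round neck 14 mm wide (31 to 53); collar 30 x 30 mm (53 to 69); round stem 16 mm wide with round nose (69 to 109).
- tube2_tip (a point): The end of this tube's stem, on its axis, 109 mm from its origin. Fully home in a port it touches the bottom; the collar is then 2 mm off the block and the neck lies below the line of the two eyes. Let go, a fitted tube sags by a few degrees.
- tube3: New filter tube, rigid, 140 mm long, lying flat, 60 to 130 g (two or three of three are present). Origin on its axis mid white grip body, 15 mm above the worktop when lying; x points to the stem. Grip body 30 x 30 mm (x -31 to 31 mm); round neck 14 mm wide (31 to 53); collar 30 x 30 mm (53 to 69); round stem 16 mm wide with round nose (69 to 109).
- tube3_tip (a point): The end of this tube's stem, on its axis, 109 mm from its origin. Fully home in a port it touches the bottom; the collar is then 2 mm off the block and the neck lies below the line of the two eyes. Let go, a fitted tube sags by a few degrees.
- old1: Spent filter tube: same shape and size as the new ones but brown with black bands; starts pushed home in the left port, stem (its x axis) pointing into it. Origin on its axis amid the grip body. The seal's friction (about 10 N) holds it; it must be pulled straight out, 36 mm and more, towards the robot.
- old1_mid (a point): Middle of this spent tube's 140 mm length, on its axis, 39 mm from its origin towards the stem.
- old2: Spent filter tube: same shape and size as the new ones but brown with black bands; starts pushed home in the right port, stem (its x axis) pointing into it. Origin on its axis amid the grip body. The seal's friction (about 10 N) holds it; it must be pulled straight out, 36 mm and more, towards the robot.
- old2_mid (a point): Middle of this spent tube's 140 mm length, on its axis, 39 mm from its origin towards the stem.
- tray: Shallow grey tray, fixed on the worktop, 180 (x) x 150 (y) mm outside, rim 14 mm high and 5 mm thick, floor 4 mm thick. Origin under its middle. Two spent tubes lie in it side by side along its x.
- rod: Locking rod, 284 mm long, about 230 g: orange handle 70 mm long, 20 mm wide, 24 mm high; steel shaft 10 mm thick, 214 mm long, round end. Origin amid the handle, 12 mm above the worktop when lying; x points along the shaft. Balances about 16 mm from the origin towards the shaft.
- rod_tip (a point): Free end of the shaft, 249 mm from the rod's origin. In place the shaft runs through both eyes over the tubes' necks, so the tubes must be home first; it has 3.5 mm play all round in an eye and tilts a little when let go.
- shaker: Steel seasoning shaker, 47 mm wide, 100 mm high; a bystander to be left alone. Origin under its middle.
- teaspoon: Steel teaspoon, 139 mm long, lying; a bystander to be left alone. Origin under its middle.

How it is judged:
By the outcome, as a careful person would: the job done as asked, in the order asked, and still so for the second after the job is handed in, with the robot touching nothing.
Of tube1, tube2, tube3 only 2 to 3 are there at a start; the rules pass over those that are not, and their reading is None.
At some moment in a run one of tube1, tube2, tube3, rod may be knocked a few centimetres aside while the robot is not near it.
Once in a run the grip may slacken for a moment while it holds something.
It also fails if it takes over 200 s, if anything falls off the work surface, if the arm or the gripper's body presses on something with over 40 N, if the wrist force passes 120 N, or if a joint passes its speed limit or range.

## Working session

There is one attempt and no reset: what is moved stays moved. The work goes in short steps, Python scripts to look and compute and a tool call to move; the robot and the scene stay as the last step left them, time stands still between calls to the robot, and variables do not carry over. Pictures are saved under pics/ and viewed, and the job is handed in when it is done.

Besides the shell and the picture viewer there is one more tool, called after ">>>" as name(argument=value, ...) on one line, values as JSON. jog_arm: Moves the arm, as the interface text tells. Its arguments: {"type":"object","properties":{"deltas":{"type":"array","items":{"type":"number"}}},"required":["deltas"]}

```bash
ls; mkdir -p pics; python3 - <<'E'
from station import get_obs, capture, camera_model
import cv2, numpy as np
print(get_obs())
for n in ["scene","top","wrist"]:
    im=capture(n); cv2.imwrite(f"pics/{n}0.png",im[:,:,::-1])
    m=camera_model(n); print(n,np.round(m["intrinsics"],1).tolist(),np.round(m["world_from_camera"],3).tolist())
E
```

```text
pics
{'time_s': 0.0, 'joints': array([-1.31720674,  0.33396268,  0.03986896,  1.46631138, -0.01335821,
        1.34331638, -0.05853752]), 'dq': array([-8.15956338e-05,  7.68696525e-04, -5.17485894e-04,  1.07498437e-03,
       -2.19625516e-04, -1.13514371e-03, -1.36497059e-05]), 'tau': array([-7.80382852e-04, -6.58543038e+01,  1.36493839e+00, -4.05564666e+01,
        1.66842918e-02,  1.23265228e-02, -4.02746389e-05]), 'position': array([0.22445933, 0.60950141, 0.23036814]), 'tool_rot': array([-3.13986718e+00,  1.57925299e-04,  2.78876197e+00]), 'contact_force': array([-0.67381116, -0.57297964,  0.24284304]), 'torque': array([0.02760066, 0.01877214, 0.04335395]), 'grip_width': 0.0854779877950729}
scene [[478.6, 0.0, 264.8], [0.0, 478.6, 197.1], [0.0, 0.0, 1.0]] [[0.809, -0.454, 0.373, 0.041], [-0.587, -0.621, 0.519, -0.695], [-0.004, -0.639, -0.769, 1.101], [0.0, 0.0, 0.0, 1.0]]
top [[351.4, 0.0, 251.8], [0.0, 351.4, 194.1], [0.0, 0.0, 1.0]] [[-0.007, -0.99, 0.141, 0.41], [-1.0, 0.007, 0.005, -0.017], [-0.006, -0.141, -0.99, 1.032], [0.0, 0.0, 0.0, 1.0]]
wrist [[332.2, 0.0, 252.3], [0.0, 332.2, 187.8], [0.0, 0.0, 1.0]] [[0.346, 0.887, 0.307, 0.145], [0.938, -0.326, -0.115, 0.639], [-0.002, 0.328, -0.945, 0.373], [0.0, 0.0, 0.0, 1.0]]
```

View pics/top0.png

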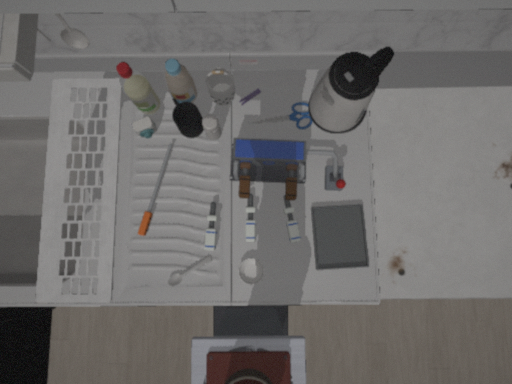

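View pics/scene0.png

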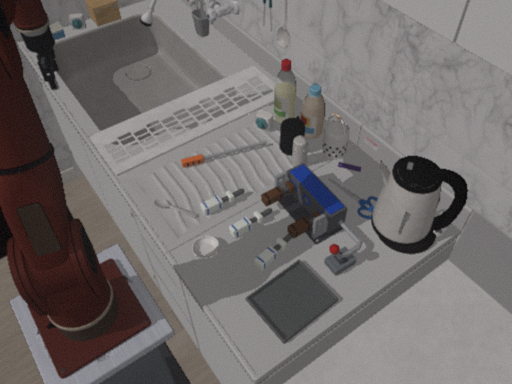

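View pics/wrist0.png

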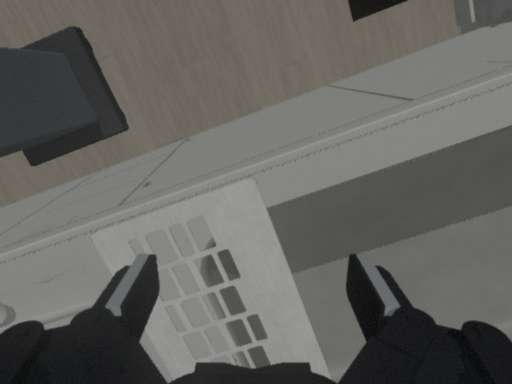

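```bash
cat > h.py <<'E'
import numpy as np, cv2
from station import get_obs, capture, camera_model, recognise, pinpoint
from scipy.spatial.transform import Rotation as R
W,H=512,384
def ray(cam,uv):
    m=camera_model(cam); K=np.array(m["intrinsics"]); T=np.array(m["world_from_camera"])
    d=T[:3,:3]@np.linalg.solve(K,[uv[0],uv[1],1.]); return T[:3,3],d
def onz(cam,uv,z):
    o,d=ray(cam,uv); return o+d*(z-o[2])/d[2]
def tri(l):
    A=np.zeros((3,3));b=np.zeros(3)
    for cam,uv in l:
        o,d=ray(cam,uv); d=d/np.linalg.norm(d); P=np.eye(3)-np.outer(d,d); A+=P;b+=P@o
    p=np.linalg.solve(A,b); 
    return p,[np.linalg.norm((np.eye(3)-np.outer(d,d))@(p-o)) for o,d in [(o,d/np.linalg.norm(d)) for o,d in [ray(c,u) for c,u in l]]]
def proj(cam,p):
    m=camera_model(cam); K=np.array(m["intrinsics"]); T=np.linalg.inv(np.array(m["world_from_camera"]))
    c=K@(T[:3,:3]@np.asarray(p)+T[:3,3]); return c[:2]/c[2]
def crop(cam,name,box,s):
    im=capture(cam)[:,:,::-1]; x0,y0,x1,y1=box
    c=cv2.resize(im[y0:y1,x0:x1],None,fx=s,fy=s,interpolation=cv2.INTER_CUBIC); cv2.imwrite(f"pics/{name}.png",c)
    return im
E
python3 - <<'E'
from h import *
crop("top","t1",(120,60,380,280),3)
crop("scene","s1",(140,110,440,340),2.6)
E
```

```text
(no output)
```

View pics/t1.png

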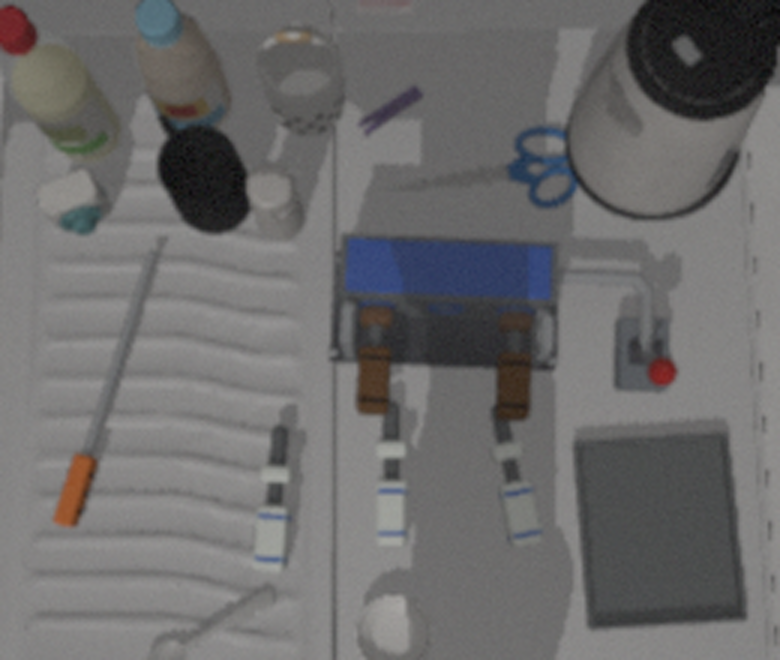

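View pics/s1.png

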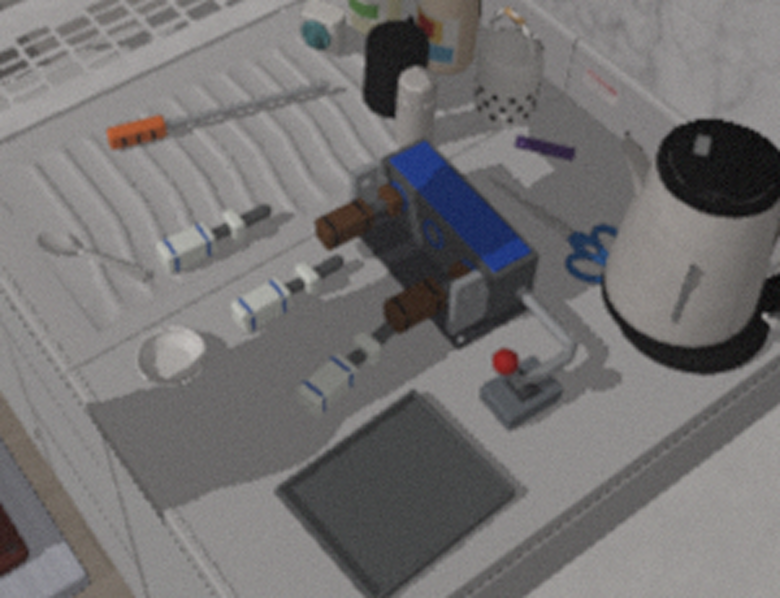

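```bash
python3 - <<'E'
from h import *
for n in ["manifold","port1","port2","port3","eye_left","eye_right","valve_tip","tube1","tube1_tip","old1","old1_mid","tray","rod","rod_tip","shaker","teaspoon"]:
    for c in ["top","scene"]:
        r=pinpoint(n,c)
        z={"manifold":0,"port1":.05,"port2":.05,"port3":.05,"eye_left":.067,"eye_right":.067,"tube1":.015,"tube1_tip":.015,"old1":.05,"old1_mid":.05,"rod":.012,"rod_tip":.012}.get(n,0)
        print(n,c,[(round(d["p"],2),np.round([d["point"][1]*W,d["point"][0]*H],1).tolist(),np.round(onz(c,[d["point"][1]*W,d["point"][0]*H],z)[:2],3).tolist()) for d in r if d["p"]>.2][:5])
E
```

```text
manifold top [(0.77, [268.2, 158.2], [0.666, -0.062]), (0.39, [295.0, 160.7], [0.658, -0.143])]
manifold scene [(0.7, [313.6, 208.5], [0.665, -0.072]), (0.35, [268.9, 193.6], [0.593, 0.052])]
port1 top [(0.95, [291.2, 161.4], [0.644, -0.126]), (0.79, [267.8, 157.6], [0.656, -0.059]), (0.58, [245.2, 159.9], [0.649, 0.006])]
port1 scene [(0.92, [295.8, 186.8], [0.646, -0.007])]
port2 top [(0.95, [291.2, 161.4], [0.644, -0.126]), (0.79, [267.8, 157.6], [0.656, -0.059]), (0.58, [245.2, 159.9], [0.649, 0.006])]
port2 scene [(0.92, [295.8, 186.8], [0.646, -0.007])]
port3 top [(0.95, [291.2, 161.4], [0.644, -0.126]), (0.79, [267.8, 157.6], [0.656, -0.059]), (0.58, [245.2, 159.9], [0.649, 0.006])]
port3 scene [(0.92, [295.8, 186.8], [0.646, -0.007])]
eye_left top [(0.61, [233.2, 168.1], [0.622, 0.039])]
eye_left scene [(0.98, [276.9, 178.3], [0.612, 0.039]), (0.31, [189.8, 160.6], [0.444, 0.251])]
eye_right top [(0.7, [304.9, 172.8], [0.607, -0.162]), (0.59, [192.0, 268.5], [0.346, 0.15])]
eye_right scene [(0.89, [320.1, 225.4], [0.604, -0.164])]
valve_tip top [(0.51, [338.5, 184.4], [0.585,
[... 923 characters left out ...]
, 0.013])]
tray top [(0.6, [267.1, 162.9], [0.652, -0.059]), (0.56, [337.9, 236.4], [0.431, -0.262])]
tray scene [(0.85, [287.2, 299.3], [0.422, -0.259])]
rod top [(0.92, [145.0, 222.6], [0.474, 0.298]), (0.67, [340.0, 236.1], [0.432, -0.266])]
rod scene [(0.74, [191.6, 161.3], [0.468, 0.295])]
rod_tip top [(0.98, [172.7, 143.2], [0.712, 0.224])]
rod_tip scene [(0.73, [266.2, 142.4], [0.709, 0.225])]
shaker top [(0.72, [266.2, 159.2], [0.663, -0.056]), (0.54, [212.7, 136.1], [0.736, 0.105])]
shaker scene [(0.94, [300.0, 161.2], [0.753, 0.102]), (0.74, [319.8, 212.3], [0.67, -0.093])]
teaspoon top [(0.74, [187.9, 272.4], [0.331, 0.173])]
teaspoon scene [(0.72, [177.5, 208.1], [0.343, 0.165])]
```

```bash
cat >> h.py <<'E'
def plan(wps,start=None,vmax=0.04,wmax=0.115):
    """wps: list of (xyz, yaw, claw[,vmax]) ; tool down. prints rows"""
    o=get_obs(); p=np.array(o["position"]) ; r=R.from_euler('xyz',o["tool_rot"])
    if start is not None: p=np.array(start[0]); r=R.from_euler('xyz',[np.pi,0,start[1]])
    rows=[]
    for w in wps:
        t=np.array(w[0],float); rt=R.from_euler('xyz',[np.pi,0,w[1]]); v=w[3] if len(w)>3 else vmax
        n=max(int(np.ceil(np.linalg.norm(t-p)/v-1e-6)),int(np.ceil((r.inv()*rt).magnitude()/wmax)),1)
        p0=p.copy(); 
        dr=(r.inv()*rt).as_rotvec()/n
        for i in range(n):
            tgt=p0+(t-p0)*(i+1)/n
            d=np.round(r.inv().apply(tgt-p),4); q=np.round(dr/(np.pi/2),4)
            p=p+r.apply(d); r=r*R.from_rotvec(q*np.pi/2)
            rows.append([*d,*q,w[2]])
    print(len(rows),"rows")
    for i in range(0,len(rows),12):
        print("["+", ".join(",".join(f"{x:g}" for x in (np.array(rr)+0.0)) for rr in rows[i:i+12])+"]")
def st():
    o=get_obs(); print(round(o["time_s"],2),np.round(o["position"],4),np.round(o["tool_rot"],3),"F",np.round(o["contact_force"],1),"w",round(o["grip_width"],4),"q",np.round(o["joints"],2))
E
python3 - <<'E'
from h import *
st()
plan([([.42,.35,.25],np.pi,80),([.48,-.06,.25],np.pi,80)])
E
```

```text
1.85 [0.2246 0.6099 0.2313] [-3.142  0.     2.789] F [ 0.3 -0.6 -0.5] w 0.0854 q [-1.32  0.33  0.04  1.47 -0.01  1.34 -0.06]
20 rows
[-0.0304,-0.0196,-0.0021,0,0,-0.025,80, -0.0295,-0.0208,-0.0021,0,0,-0.025,80, -0.0287,-0.0219,-0.002,0,0,-0.025,80, -0.0279,-0.023,-0.0021,0,0,-0.025,80, -0.0269,-0.0241,-0.0021,0,0,-0.025,80, -0.0259,-0.0252,-0.0021,0,0,-0.025,80, -0.025,-0.0261,-0.002,0,0,-0.025,80, -0.0239,-0.0271,-0.0021,0,0,-0.025,80, -0.0228,-0.028,-0.0021,0,0,-0.025,80, -0.0054,-0.0373,0,0,0,0,80, -0.0055,-0.0373,0,0,0,0,80, -0.0054,-0.0372,0,0,0,0,80]
[-0.0054,-0.0373,0,0,0,0,80, -0.0054,-0.0373,0,0,0,0,80, -0.0055,-0.0373,0,0,0,0,80, -0.0054,-0.0373,0,0,0,0,80, -0.0054,-0.0372,0,0,0,0,80, -0.0055,-0.0373,0,0,0,0,80, -0.0054,-0.0373,0,0,0,0,80, -0.0054,-0.0373,0,0,0,0,80]
```

>>> jog_arm(deltas=[-0.03,-0.02,-0.002,0,0,-0.025,80,-0.03,-0.021,-0.002,0,0,-0.025,80,-0.029,-0.022,-0.002,0,0,-0.025,80,-0.028,-0.023,-0.002,0,0,-0.025,80,-0.027,-0.024,-0.002,0,0,-0.025,80,-0.026,-0.025,-0.002,0,0,-0.025,80,-0.025,-0.026,-0.002,0,0,-0.025,80,-0.024,-0.027,-0.002,0,0,-0.025,80,-0.023,-0.028,-0.002,0,0,-0.025,80,-0.005,-0.037,0,0,0,0,80,-0.005,-0.037,0,0,0,0,80,-0.005,-0.037,0,0,0,0,80])

```text
time_s: 2.85
position: [0.4361, 0.2369, 0.2493]
tool_rot: [3.141, 0.0, -3.141]
contact_force: [0.9, -0.5, 0.1]
grip_width: 0.08
```

>>> jog_arm(deltas=[-0.005,-0.037,0,0,0,0,80,-0.005,-0.037,0,0,0,0,80,-0.005,-0.037,0,0,0,0,80,-0.005,-0.037,0,0,0,0,80,-0.005,-0.037,0,0,0,0,80,-0.005,-0.037,0,0,0,0,80,-0.005,-0.037,0,0,0,0,80,-0.005,-0.037,0,0,0,0,80,0,0,0,0,0,0,80,0,0,0,0,0,0,80,0,0,0,0,0,0,80])

```text
time_s: 3.77
position: [0.4761, -0.0569, 0.2494]
tool_rot: [3.141, 0.0, -3.141]
contact_force: [-0.3, 0.1, -0.9]
grip_width: 0.0797
```

```bash
python3 - <<'E'
from h import *
st()
im=capture("wrist"); cv2.imwrite("pics/w1.png",cv2.resize(im[:,:,::-1],None,fx=1.5,fy=1.5))
E
```

```text
3.77 [ 0.4761 -0.0569  0.2494] [ 3.141  0.    -3.141] F [-0.3  0.1 -0.9] w 0.0797 q [-0.58 -0.06  0.59  1.86  0.03  1.33  1.57]
```

View pics/w1.png

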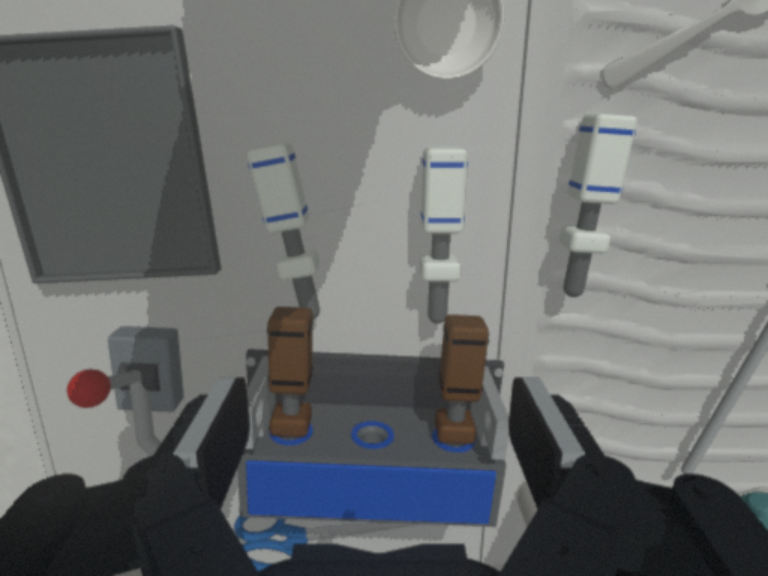

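```bash
python3 - <<'E'
from h import *
Z={"manifold":0,"port1":.05,"eye_left":.067,"eye_right":.067,"tube1":.015,"tube1_tip":.015,"old1":.05,"old1_mid":.05,"valve_tip":.06}
for n in ["manifold","port1","eye_left","eye_right","tube1","tube1_tip","old1","old1_mid","tray","valve_tip"]:
    r=pinpoint(n,"wrist"); z=Z.get(n,0)
    print(n,[(round(d["p"],2),np.round([d["point"][1]*W,d["point"][0]*H],1).tolist(),np.round(onz("wrist",[d["point"][1]*W,d["point"][0]*H],z)[:2],4).tolist()) for d in r if d["p"]>.2][:5])
# manual
f=lambda u,v,z: np.round(onz("wrist",[u/1.5,v/1.5],z)[:2],4)
print("port2",f(372.5,434,.05))
# block top corners z=.08 : front edge (254,462)-(498,460) back (247,519)-(492,524)
for q in [(249,461),(503,461),(247,518),(493,524)]: print("blk",f(*q,.08))
for q in [(273,150),(446,163),(610,130),(289,397)]: pass
o,d=ray("wrist",[0,0]);print(o)
E
```

```text
manifold [(0.57, [247.1, 282.1], [0.6649, -0.0632])]
port1 [(0.85, [302.2, 292.7], [0.6449, 0.005]), (0.78, [249.1, 289.8], [0.641, -0.0599]), (0.77, [190.5, 289.7], [0.6411, -0.1313]), (0.45, [295.3, 130.7], [0.4472, -0.0123])]
eye_left [(0.27, [68.8, 106.1], [0.4216, -0.2318]), (0.26, [63.4, 255.6], [0.5841, -0.2668])]
eye_right [(0.95, [166.5, 275.9], [0.6101, -0.1542]), (0.72, [359.9, 328.3], [0.6834, 0.0741]), (0.54, [191.3, 232.4], [0.555, -0.1228])]
tube1 [(0.97, [295.7, 127.3], [0.4492, -0.0081]), (0.79, [183.1, 125.8], [0.4478, -0.1351]), (0.67, [398.2, 105.7], [0.4252, 0.1041]), (0.47, [467.2, 19.2], [0.339, 0.162])]
tube1_tip [(0.87, [380.3, 199.4], [0.5362, 0.0984])]
old1 [(0.77, [309.8, 241.5], [0.5749, 0.0091]), (0.63, [194.6, 233.7], [0.5652, -0.1232])]
old1_mid [(0.77, [304.4, 267.6], [0.6097, 0.0045])]
tray []
valve_tip [(0.63, [57.9, 255.4], [0.5877, -0.2788])]
port2 [ 0.6404 -0.0624]
blk [ 0.6428 -0.1555]
blk [0.6425 0.0367]
blk [ 0.6975 -0.1617]
blk [0.7032 0.0338]
[ 0.39103156 -0.05746286  0.39190132]
```

```bash
python3 - <<'E'
from h import *
for cam in ["wrist","top","scene"]:
    im=capture(cam); hsv=cv2.cvtColor(im,cv2.COLOR_RGB2HSV)
    m=((hsv[...,0]>105)&(hsv[...,0]<130)&(hsv[...,1]>130)&(hsv[...,2]>50)).astype(np.uint8)
    m=cv2.morphologyEx(m,cv2.MORPH_OPEN,np.ones((3,3)))
    n,l,s,c=cv2.connectedComponentsWithStats(m)
    k=1+np.argmax(s[1:,4]); cs,_=cv2.findContours((l==k).astype(np.uint8),cv2.RETR_EXTERNAL,cv2.CHAIN_APPROX_NONE)
    c=cs[0][:,0,:].astype(float); w=np.array([onz(cam,u,.08)[:2] for u in c]).astype(np.float32)
    r=cv2.minAreaRect(w*1000); print(cam,s[k],r)
    # brown
    m=((hsv[...,0]<16)&(hsv[...,1]>90)&(hsv[...,2]>30)&(hsv[...,2]<170)).astype(np.uint8)
    m=cv2.morphologyEx(m,cv2.MORPH_CLOSE,np.ones((5,5)))
    n,l,s,c=cv2.connectedComponentsWithStats(m)
    for k in range(1,n):
        if s[k,4]>100: 
            cs,_=cv2.findContours((l==k).astype(np.uint8),cv2.RETR_EXTERNAL,cv2.CHAIN_APPROX_NONE)
            w=np.array([onz(cam,u,.065)[:2] for u in cs[0][:,0,:].astype(float)]).astype(np.float32)
            print(" br",s[k],np.round(cv2.minAreaRect(w*1000)[0],1),np.round(cv2.minAreaRect(w*1000)[1:][0],1),cv2.minAreaRect(w*1000)[2])
E
```

```text
wrist [ 164  307  167   42 5854] ((672.0771484375, -64.20084381103516), (190.60110473632812, 51.694358825683594), 87.15756225585938)
 br [ 180  206   27   56 1390] [ 558.2 -122.4] [28.8 68.7] 85.966552734375
 br [ 294  211   31   56 1392] [564.5   4.3] [30.7 67.8] 87.86231994628906
 br [ 45 247  29  24 551] [ 588.6 -275.3] [27.1 36.3] 34.051483154296875
 br [181 269  26  22 399] [ 615.6 -125.4] [28.6 28.9] 86.02278137207031
 br [291 273  26  22 402] [621.5   1.7] [28.6 29.8] 0.0779709741473198
top [236 140  67  16 550] ((676.952392578125, -61.73706817626953), (184.2129669189453, 43.10148620605469), 89.51289367675781)
 br [  207   164   138   220 20581] [341.9 -81.7] [348.5 592.9] 86.63379669189453
 br [138 211  14  25 190] [470.1 283.2] [22.  65.8] 73.2889175415039
scene [291 165  52  49 927] ((670.9830322265625, -63.72893524169922), (190.35980224609375, 51.06962585449219), 87.18626403808594)
 br [ 90   0  30  25 387] [ 592.4 1211.7] [188.  114.1] 70.7342529296875
 br [   55     6   236   120 14646] [654.9 668.1] [734.4 872.9] 70.8919906616211
 br [    0    29   150   349 20053] [ 83.6 587.3] [1509.   292.8] 80.29901123046875
 br [182 154  22  13 147] [451.4 249.4] [35.7 66.9] 73.76019287109375
 br [262 187  21  18 226] [564.2  -4.1] [40.5 67.6] 85.0691909790039
 br [288 217  23  20 269] [ 557.3 -133.3] [40.1 67.6] 85.24549102783203
```

```bash
python3 - <<'E'
from h import *
f=lambda u,v,z: np.round(onz("wrist",[u/1.5,v/1.5],z)[:2],4)
for q in [(182,27),(219,270),(36,281)]: print(f(*q,.014))
g=lambda u,v,z: np.round(onz("top",[u/3+120,v/3+60],z)[:2],4)
for q in [(576,436),(727,432),(744,619),(590,627)]: print("top",g(*q,.014))
plan([([.5654,.0073,.12],np.pi-.05,62),([.5654,.0073,.038],np.pi-.05,62,.03)])
E
```

```text
[ 0.3382 -0.1919]
[ 0.5122 -0.1848]
[ 0.5216 -0.3327]
top [ 0.521  -0.1875]
top [ 0.5239 -0.3339]
top [ 0.3458 -0.3408]
top [ 0.3393 -0.1951]
8 rows
[-0.0179,0.0129,0.0259,0,0,0.0064,62, -0.0177,0.0131,0.0258,0,0,0.0064,62, -0.0176,0.0132,0.0259,0,0,0.0064,62, -0.0175,0.0135,0.0259,0,0,0.0064,62, -0.0173,0.0136,0.0258,0,0,0.0064,62, 0,0,0.0273,0,0,0.0001,62, 0,0,0.0274,0,0,0.0001,62, 0,0,0.0273,0,0,0.0001,62]
```

>>> jog_arm(deltas=[-0.018,0.013,0.026,0,0,0.006,62,-0.018,0.013,0.026,0,0,0.006,62,-0.018,0.013,0.026,0,0,0.007,62,-0.0175,0.0135,0.026,0,0,0.007,62,-0.0165,0.0135,0.0255,0,0,0.006,62,0,0,0.027,0,0,0,62,0,0,0.027,0,0,0,62,0,0,0.028,0,0,0,62,0,0,0,0,0,0,62,0,0,0,0,0,0,62])

```text
time_s: 5.3
position: [0.5644, 0.0068, 0.0371]
tool_rot: [-3.14, -0.003, 3.092]
contact_force: [0.4, -0.2, 1.1]
grip_width: 0.0623
```

```bash
python3 - <<'E'
from h import *
st()
im=capture("wrist"); cv2.imwrite("pics/w2.png",cv2.resize(im[:,:,::-1],None,fx=1.5,fy=1.5))
E
```

```text
5.3 [0.5644 0.0068 0.0371] [-3.140e+00 -3.000e-03  3.092e+00] F [ 0.4 -0.2  1.1] w 0.0623 q [-0.54  0.38  0.54  1.9  -0.24  0.93  1.63]
```

View pics/w2.png

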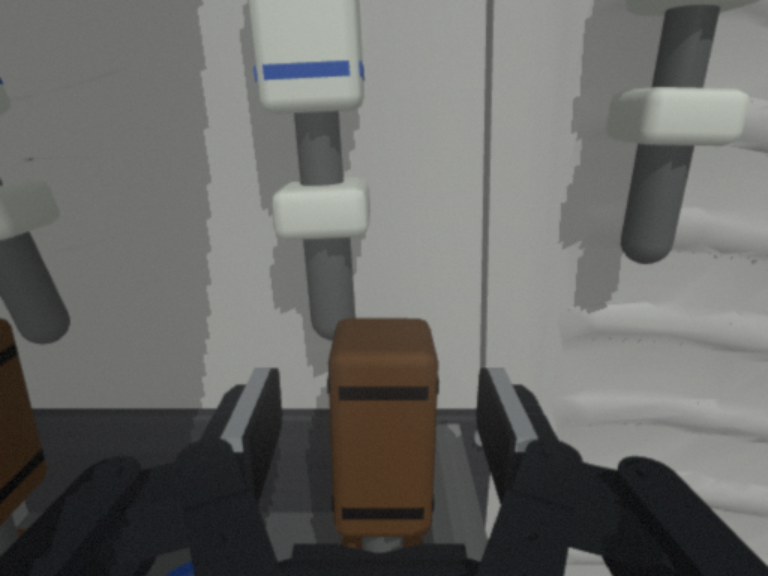

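>>> jog_arm(deltas=[0,0,0,0,0,0,20,0,0,0,0,0,0,20,0,0,0,0,0,0,20,0,0,0,0,0,0,20,0,0,0,0,0,0,20,0,0,0,0,0,0,20,0,0,0,0,0,0,20])

```text
time_s: 5.93
position: [0.5664, 0.0073, 0.0386]
tool_rot: [3.141, 0.002, 3.092]
contact_force: [2.6, -0.3, 4.6]
grip_width: 0.029
```

```bash
python3 - <<'E'
from h import *
st()
E
```

```text
5.93 [0.5664 0.0073 0.0386] [3.141e+00 2.000e-03 3.092e+00] F [ 2.6 -0.3  4.6] w 0.029 q [-0.54  0.38  0.54  1.9  -0.24  0.92  1.63]
```

>>> jog_arm(deltas=[0.006,0,0,0,0,0,20,0.008,0,0,0,0,0,20,0.01,0,0,0,0,0,20,0.012,0,0,0,0,0,20,0.012,0,0,0,0,0,20,0.012,0,0,0,0,0,20,0,0,0,0,0,0,20])

```text
time_s: 6.52
position: [0.5021, 0.0099, 0.0368]
tool_rot: [-3.141, -0.004, 3.092]
contact_force: [0.7, 0.1, -1.6]
grip_width: 0.0291
```

```bash
python3 - <<'E'
from h import *
st()
im=capture("wrist"); cv2.imwrite("pics/w3.png",cv2.resize(im[:,:,::-1],None,fx=1.5,fy=1.5))
plan([([.51,.0,.12],np.pi-.05,20),([.41,-.232,.12],np.pi+.045,20),([.3875,-.232,.04],np.pi+.045,20),([.3875,-.232,.010],np.pi+.045,20,.015)])
E
```

```text
6.52 [0.5021 0.0099 0.0368] [-3.141 -0.004  3.092] F [ 0.7  0.1 -1.6] w 0.0291 q [-0.6   0.26  0.56  2.05 -0.18  0.88  1.57]
16 rows
[-0.0022,-0.0032,-0.0276,0,-0.0005,0.0001,20, -0.0022,-0.0033,-0.0276,0,-0.0005,0.0001,20, -0.0022,-0.0032,-0.0275,0,-0.0005,0.0001,20, 0.0126,-0.0338,0,0,0,-0.0086,20, 0.0131,-0.0337,0,0,0,-0.0086,20, 0.0135,-0.0334,0,0,0,-0.0086,20, 0.0139,-0.0333,0,0,0,-0.0086,20, 0.0145,-0.0331,0,0,0,-0.0086,20, 0.0148,-0.0329,0,0,0,-0.0086,20, 0.0153,-0.0327,-0.0001,0,0,-0.0086,20, 0.0075,0.0003,0.0267,0,0,-0.0001,20, 0.0075,0.0004,0.0267,0,0,-0.0001,20]
[0.0075,0.0003,0.0266,0,0,-0.0001,20, 0,0,0.01,0,0,0,20, 0,0,0.01,0,0,0,20, 0,0,0.01,0,0,0,20]
```

View pics/w3.png

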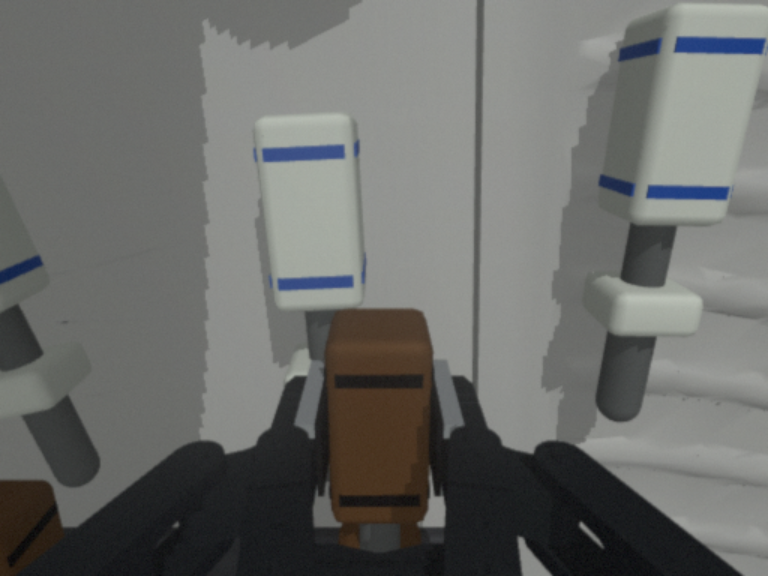

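>>> jog_arm(deltas=[0,-0.003,-0.028,0,0,0,20,0,-0.003,-0.028,0,0,0,20,0,-0.003,-0.028,0,0,0,20,0.012,-0.034,0,0,0,-0.009,20,0.012,-0.034,0,0,0,-0.009,20,0.013,-0.033,0,0,0,-0.009,20,0.014,-0.033,0,0,0,-0.008,20,0.014,-0.033,0,0,0,-0.008,20,0.014,-0.033,0,0,0,-0.009,20,0.015,-0.033,0,0,0,-0.009,20,0.007,0,0.027,0,0,0,20,0.007,0,0.027,0,0,0,20])

```text
time_s: 7.57
position: [0.3956, -0.2348, 0.0685]
tool_rot: [-3.14, 0.004, -3.099]
contact_force: [1.9, 1.1, -1.0]
grip_width: 0.0288
```

```bash
python3 - <<'E'
from h import *
st()
crop("top","t2",(120,60,380,280),3)
plan([([.3875,-.232,.04],np.pi+.045,20),([.3875,-.232,.011],np.pi+.045,20,.01)])
E
```

```text
7.57 [ 0.3956 -0.2348  0.0685] [-3.14   0.004 -3.099] F [ 1.9  1.1 -1. ] w 0.0288 q [-0.32  0.12  0.81  2.13 -0.11  0.93  2.17]
4 rows
[0.0035,0.0003,0.0232,0.0008,-0.003,-0.0008,20, 0,0,0.0097,0,0,0,20, 0,0,0.0096,0,0,0,20, 0,0,0.0097,0,0,0,20]
```

View pics/t2.png

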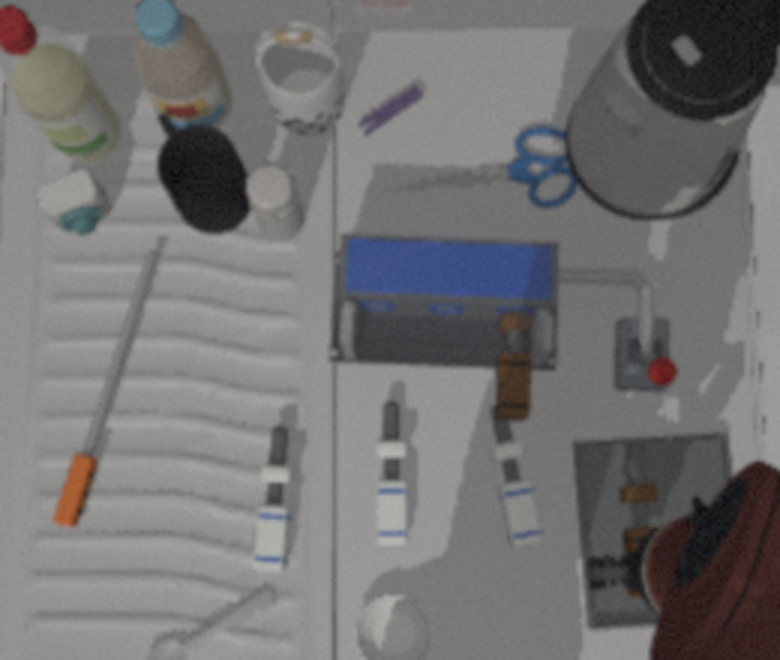

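>>> jog_arm(deltas=[0.003,0,0.023,0,0,0,20,0,0,0.012,0,0,0,20,0,0,0.012,0,0,0,20,0,0,0.009,0,0,0,20,0,0,0,0,0,0,20])

```text
time_s: 8.03
position: [0.3922, -0.232, 0.0112]
tool_rot: [-3.141, -0.002, -3.095]
contact_force: [-0.5, -0.7, -0.7]
grip_width: 0.0291
```

```bash
python3 - <<'E'
from h import *
st()
E
```

```text
8.03 [ 0.3922 -0.232   0.0112] [-3.141e+00 -2.000e-03 -3.095e+00] F [-0.5 -0.7 -0.7] w 0.0291 q [-0.27  0.24  0.78  2.18 -0.23  0.8   2.28]
```

>>> jog_arm(deltas=[0,0,0.003,0,0,0,20,0,0,0,0,0,0,46,0,0,0,0,0,0,46,0,0,0,0,0,0,46,0,0,-0.03,0,0,0,46,0,0,-0.04,0,0,0,60,0,0,-0.04,0,0,0,60,0,0,0,0,0,0,60])

```text
time_s: 8.7
position: [0.3955, -0.2341, 0.1255]
tool_rot: [-3.14, 0.01, -3.097]
contact_force: [1.6, -1.4, 0.3]
grip_width: 0.0597
```

```bash
python3 - <<'E'
from h import *
st()
im=capture("wrist"); cv2.imwrite("pics/w4.png",cv2.resize(im[:,:,::-1],None,fx=1.2,fy=1.2))
plan([([.5588,-.1245,.13],np.pi-.05,60),([.5588,-.1245,.038],np.pi-.05,60,.03)])
E
```

```text
8.7 [ 0.3955 -0.2341  0.1255] [-3.14   0.01  -3.097] F [ 1.6 -1.4  0.3] w 0.0597 q [-0.38 -0.    0.84  2.08 -0.    1.05  2.07]
9 rows
[-0.0338,0.0201,-0.0012,0,0.001,0.0123,60, -0.0334,0.0208,-0.0012,0,0.001,0.0123,60, -0.033,0.0214,-0.0013,0,0.001,0.0123,60, -0.0325,0.022,-0.0014,0,0.001,0.0123,60, -0.0322,0.0227,-0.0014,0,0.001,0.0123,60, 0,0,0.023,0,0,0,60, 0,0,0.023,0,0,0,60, 0,0,0.023,0,0,0,60, 0.0001,0,0.023,0,0,0,60]
```

View pics/w4.png

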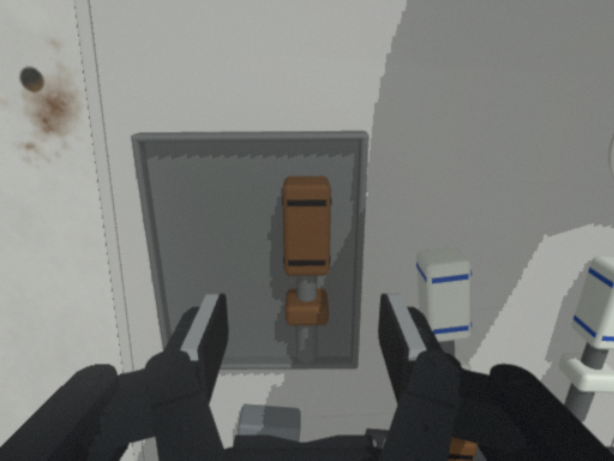

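>>> jog_arm(deltas=[-0.034,0.02,-0.001,0,0.001,0.012,60,-0.033,0.021,-0.001,0,0.001,0.012,60,-0.033,0.0215,-0.001,0,0.001,0.012,60,-0.0325,0.022,-0.001,0,0.001,0.0125,60,-0.032,0.0225,-0.001,0,0.001,0.0125,60,0,0,0.023,0,0,0,60,0,0,0.023,0,0,0,60,0,0,0.023,0,0,0,60,0,0,0.023,0,0,0,60,0,0,0,0,0,0,60])

```text
time_s: 9.58
position: [0.5516, -0.1228, 0.0265]
tool_rot: [-3.141, -0.016, 3.092]
contact_force: [-0.9, -0.3, 0.3]
grip_width: 0.0602
```

```bash
python3 - <<'E'
from h import *
st()
im=capture("wrist"); cv2.imwrite("pics/w5.png",cv2.resize(im[:,:,::-1],None,fx=1.2,fy=1.2))
crop("top","t3",(300,180,400,280),6)
E
```

```text
9.58 [ 0.5516 -0.1228  0.0265] [-3.141 -0.016  3.092] F [-0.9 -0.3  0.3] w 0.0602 q [-0.42  0.44  0.68  1.9  -0.33  0.93  1.94]
```

View pics/w5.png

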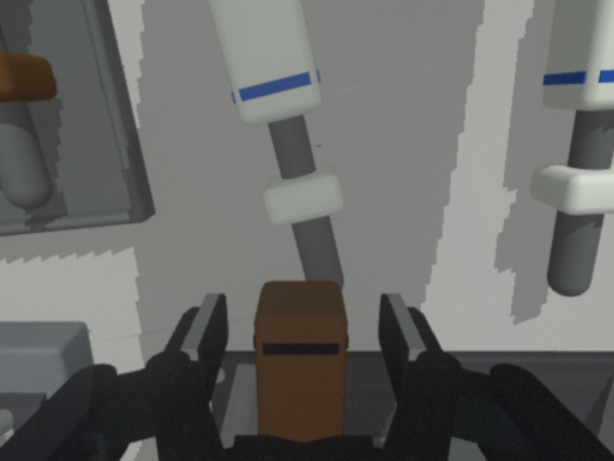

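View pics/t3.png

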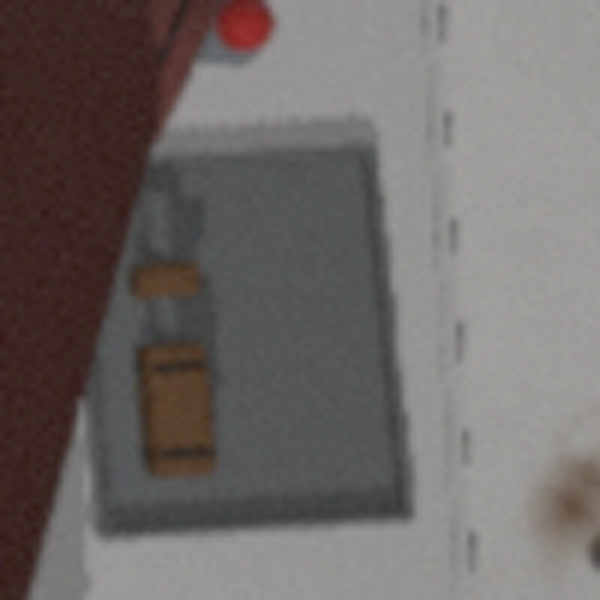

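```bash
python3 - <<'E'
from h import *
st()
plan([([.5588,-.1245,.038],np.pi-.05,60,.03)])
E
```

```text
9.68 [ 0.5541 -0.1238  0.0307] [-3.141 -0.01   3.092] F [ 0.7 -0.5 -0.3] w 0.06 q [-0.42  0.43  0.68  1.89 -0.33  0.94  1.94]
1 rows
[-0.0047,-0.0005,-0.0074,-0.0006,-0.0066,0,60]
```

>>> jog_arm(deltas=[0,0,0,0,0,0,60,0,0,0,0,0,0,60,0,0,0,0,0,0,60])

```text
time_s: 9.93
position: [0.5558, -0.1237, 0.0326]
tool_rot: [-3.141, -0.006, 3.092]
contact_force: [0.1, 1.3, 0.1]
grip_width: 0.0601
```

>>> jog_arm(deltas=[-0.002,0,-0.004,0,-0.003,0,60,0,0,0,0,0,0,20,0,0,0,0,0,0,20,0,0,0,0,0,0,20,0,0,0,0,0,0,20,0,0,0,0,0,0,20,0,0,0,0,0,0,20,0,0,0,0,0,0,20])

```text
time_s: 10.6
position: [0.5573, -0.1237, 0.0354]
tool_rot: [-3.141, -0.003, 3.092]
contact_force: [0.7, -0.6, 3.1]
grip_width: 0.0291
```

```bash
python3 - <<'E'
from h import *
st()
E
```

```text
10.6 [ 0.5573 -0.1237  0.0354] [-3.141e+00 -3.000e-03  3.092e+00] F [ 0.7 -0.6  3.1] w 0.0291 q [-0.42  0.43  0.68  1.89 -0.33  0.94  1.94]
```

>>> jog_arm(deltas=[0.006,0,0,0,0,0,20,0.008,0,0,0,0,0,20,0.01,0,0,0,0,0,20,0.01,0,0,0,0,0,20,0.01,0,-0.002,0,0,0,20,0.01,0,-0.004,0,0,0,20,0,0,-0.01,0,0,0,20,0,0,-0.02,0,0,0,20,0,0,-0.025,0,0,0,20,0,0,-0.02,0,0,0,20,0,0,0,0,0,0,20,0,0,0,0,0,0,20])

```text
time_s: 11.6
position: [0.5041, -0.121, 0.1178]
tool_rot: [3.141, -0.001, 3.092]
contact_force: [-0.5, 0.5, -0.9]
grip_width: 0.0292
```

```bash
python3 - <<'E'
from h import *
st()
im=capture("wrist"); cv2.imwrite("pics/w6.png",cv2.resize(im[:,:,::-1],None,fx=1.2,fy=1.2))
plan([([.43,-.28,.11],np.pi+.045,20,.035),([.39,-.299,.05],np.pi+.045,20,.03)])
E
```

```text
11.6 [ 0.5041 -0.121   0.1178] [ 3.141e+00 -1.000e-03  3.092e+00] F [-0.5  0.5 -0.9] w 0.0292 q [-0.53  0.19  0.76  1.95 -0.15  1.06  1.82]
9 rows
[0.0109,-0.0271,0.0011,0,-0.0003,-0.01,20, 0.0113,-0.0269,0.0012,0,-0.0003,-0.01,20, 0.0117,-0.0268,0.0011,0,-0.0003,-0.01,20, 0.0122,-0.0265,0.0011,0,-0.0003,-0.01,20, 0.0126,-0.0264,0.0011,0,-0.0003,-0.01,20, 0.013,-0.0262,0.0012,0,-0.0003,-0.01,20, 0.0136,-0.0057,0.02,0.0001,0,0,20, 0.0136,-0.0058,0.02,0.0001,0,0,20, 0.0136,-0.0057,0.0199,0.0001,0,0,20]
```

View pics/w6.png

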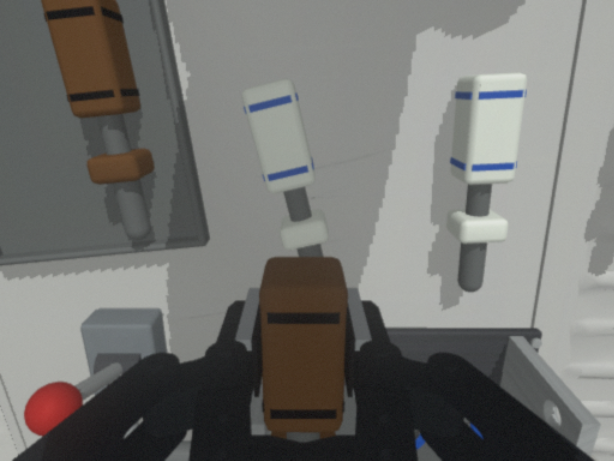

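>>> jog_arm(deltas=[0.025,-0.01,0,0,0,-0.01,20,0.025,-0.02,0,0,0,-0.01,20,0.018,-0.026,0,0,0,-0.01,20,0.004,-0.034,0,0,0,-0.01,20,0.002,-0.034,0.002,0,0,-0.01,20,0.002,-0.034,0.004,0,0,-0.01,20,0.014,-0.012,0.02,0,0,0,20,0.014,-0.006,0.02,0,0,0,20,0.01,-0.002,0.02,0,0,0,20,0,0,0,0,0,0,20,0,0,0,0,0,0,20])

```text
time_s: 12.57
position: [0.3884, -0.2979, 0.0499]
tool_rot: [3.141, -0.006, -3.098]
contact_force: [0.2, -0.9, -1.0]
grip_width: 0.029
```

```bash
python3 - <<'E'
from h import *
st()
plan([([.388,-.299,.013],np.pi+.045,20,.013)])
im=capture("wrist"); cv2.imwrite("pics/w7.png",cv2.resize(im[:,:,::-1],None,fx=1.2,fy=1.2))
E
```

```text
12.57 [ 0.3884 -0.2979  0.0499] [ 3.141 -0.006 -3.098] F [ 0.2 -0.9 -1. ] w 0.029 q [-0.22  0.27  0.88  2.08 -0.25  0.92  2.42]
3 rows
[0.0001,-0.0004,0.0123,0.0002,-0.0014,-0.0004,20, 0.0001,-0.0003,0.0123,0.0002,-0.0014,-0.0004,20, 0.0001,-0.0004,0.0123,0.0002,-0.0014,-0.0004,20]
```

View pics/w7.png

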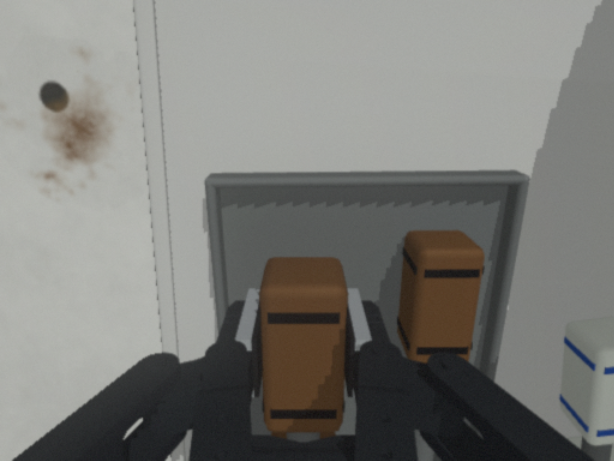

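>>> jog_arm(deltas=[0,0,0.012,0,0,0,20,0,0,0.012,0,0,0,20,0,0,0.012,0,0,0,20,0,0,0.006,0,0,0,20,0,0,0,0,0,0,20,0,0,0,0,0,0,20])

```text
time_s: 13.12
position: [0.3904, -0.2983, 0.0096]
tool_rot: [-3.141, -0.003, -3.096]
contact_force: [-0.1, -0.3, -0.2]
grip_width: 0.0293
```

```bash
python3 - <<'E'
from h import *
st()
E
```

```text
13.12 [ 0.3904 -0.2983  0.0096] [-3.141e+00 -3.000e-03 -3.096e+00] F [-0.1 -0.3 -0.2] w 0.0293 q [-0.16  0.35  0.83  2.1  -0.34  0.83  2.49]
```

>>> jog_arm(deltas=[0,0,0.003,0,0,0,20,0,0,0,0,0,0,46,0,0,0,0,0,0,46,0,0,0,0,0,0,46,0,0,-0.03,0,0,0,46,0,0,-0.04,0,0,0,60,0,0,-0.04,0,0,0,60,-0.01,0.035,-0.03,0,0,-0.01,60,-0.015,0.037,-0.02,0,0,0.01,60,-0.015,0.037,-0.02,0,0,0.01,60,-0.015,0.037,-0.02,0,0,0.01,60,-0.015,0.037,-0.01,0,0,0.01,60])

```text
time_s: 14.12
position: [0.4504, -0.1234, 0.2109]
tool_rot: [3.141, 0.001, 3.137]
contact_force: [1.2, -0.6, -0.3]
grip_width: 0.0603
```

>>> jog_arm(deltas=[0,0.035,0,0,0,0.01,60,0,0.03,0,0,0,0,60,0,0,0,0,0,0,60,0,0,0,0,0,0,60,0,0,0,0,0,0,60])

```text
time_s: 14.53
position: [0.4501, -0.0602, 0.2082]
tool_rot: [-3.141, -0.003, 3.123]
contact_force: [-0.4, -0.6, 1.3]
grip_width: 0.0602
```

```bash
python3 - <<'E'
from h import *
st()
im=capture("wrist"); cv2.imwrite("pics/w8.png",cv2.resize(im[:,:,::-1],None,fx=1.5,fy=1.5))
# white tube parts
hsv=cv2.cvtColor(im,cv2.COLOR_RGB2HSV)
for n in ["tube1","tube1_tip","port1","eye_left","eye_right","old1"]:
    r=pinpoint(n,"wrist"); z={"port1":.05,"eye_left":.067,"eye_right":.067,"old1":.019}.get(n,.015)
    print(n,[(round(d["p"],2),np.round([d["point"][1]*W*1.5,d["point"][0]*H*1.5],0).tolist(),np.round(onz("wrist",[d["point"][1]*W,d["point"][0]*H],z)[:2],4).tolist()) for d in r if d["p"]>.2][:5])
E
```

```text
14.53 [ 0.4501 -0.0602  0.2082] [-3.141e+00 -3.000e-03  3.123e+00] F [-0.4 -0.6  1.3] w 0.0602 q [-0.64 -0.1   0.65  1.97  0.06  1.25  1.53]
tube1 [(0.92, [455.0, 241.0], [0.4519, -0.0085]), (0.87, [620.0, 204.0], [0.4284, 0.1022]), (0.74, [269.0, 240.0], [0.4487, -0.1371])]
tube1_tip [(0.73, [592.0, 339.0], [0.5292, 0.0951])]
port1 [(0.95, [381.0, 497.0], [0.6393, -0.0635]), (0.74, [296.0, 498.0], [0.6394, -0.1273]), (0.7, [466.0, 503.0], [0.6457, 0.0008])]
eye_left [(0.36, [29.0, 231.0], [0.4279, -0.264])]
eye_right []
old1 [(0.96, [14.0, 170.0], [0.3973, -0.2984]), (0.88, [113.0, 171.0], [0.3996, -0.2333]), (0.58, [620.0, 200.0], [0.4246, 0.1007])]
```

View pics/w8.png

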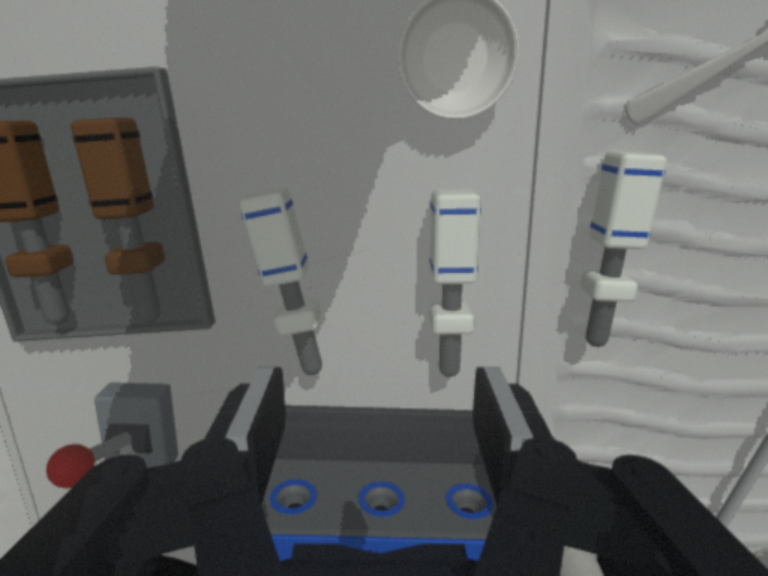

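```bash
python3 - <<'E'
from h import *
f=lambda u,v,z: onz("wrist",[u/1.5,v/1.5],z)[:2]
for n,tip,nk,bc in [("M",(450,374),(452.5,288),(456,240)),("R",(312,371),(288,285),(272,237)),("L",(598,344),(614,256),(632,201))]:
    a=f(*tip,.017); b=f(*nk,.018); c=f(*bc,.025); d=a-b; th=np.arctan2(d[1],d[0]); u=np.array([np.cos(th),np.sin(th)])
    print(n,"tip",a.round(4),"len tip-neck",np.linalg.norm(d).round(4),"yaw",np.degrees(th).round(1),"org from tip",(a-.109*u).round(4), "bodycentre",c.round(4), np.degrees(np.arctan2(*(a-c)[::-1])).round(1))
    
im=capture("wrist"); hsv=cv2.cvtColor(im,cv2.COLOR_RGB2HSV)
E
```

```text
M tip [ 0.5548 -0.0086] len tip-neck 0.0694 yaw 0.2 org from tip [ 0.4458 -0.009 ] bodycentre [ 0.4487 -0.0086] -0.0
R tip [ 0.5503 -0.1128] len tip-neck 0.0705 yaw 10.2 org from tip [ 0.4431 -0.1322] bodycentre [ 0.4442 -0.132 ] 10.3
L tip [0.5318 0.1001] len tip-neck 0.0679 yaw -1.9 org from tip [0.4229 0.1038] bodycentre [0.4246 0.1058] -3.0
```

```bash
python3 - <<'E'
from h import *
st()
plan([([.447,-.0087,.07],np.pi,60,.035),([.447,-.0087,.004],np.pi,60,.025)])
E
```

```text
14.93 [ 0.4502 -0.0599  0.2081] [-3.141e+00 -3.000e-03  3.123e+00] F [0.2 1.  0.5] w 0.0599 q [-0.64 -0.1   0.64  1.97  0.06  1.25  1.53]
8 rows
[0.0007,0.0102,0.0276,0,-0.0004,-0.0024,60, 0.0008,0.0103,0.0276,0,-0.0004,-0.0024,60, 0.0006,0.0102,0.0276,0,-0.0004,-0.0024,60, 0.0007,0.0103,0.0277,0,-0.0004,-0.0024,60, 0.0007,0.0102,0.0276,0,-0.0004,-0.0024,60, 0,0,0.022,-0.0001,0,0,60, 0,0,0.022,-0.0001,0,0,60, 0,0,0.022,-0.0001,0,0,60]
```

>>> jog_arm(deltas=[0.001,0.01,0.028,0,0,-0.003,60,0.001,0.01,0.028,0,0,-0.003,60,0.001,0.01,0.028,0,0,-0.002,60,0.001,0.01,0.028,0,0,-0.002,60,0,0.011,0.026,0,0,-0.002,60,0,0,0.02,0,0,0,60,0,0,0.02,0,0,0,60,0,0,0.01,0,0,0,60,0,0,0.006,0,0,0,60,0,0,0,0,0,0,60,0,0,0,0,0,0,60])

```text
time_s: 15.85
position: [0.4465, -0.0087, 0.0146]
tool_rot: [-3.141, -0.003, -3.141]
contact_force: [-0.1, 0.5, 0.1]
grip_width: 0.0599
```

```bash
python3 - <<'E'
from h import *
st()
im=capture("wrist"); cv2.imwrite("pics/w9.png",cv2.resize(im[:,:,::-1],None,fx=1.2,fy=1.2))
E
```

```text
15.85 [ 0.4465 -0.0087  0.0146] [-3.141e+00 -3.000e-03 -3.141e+00] F [-0.1  0.5  0.1] w 0.0599 q [-0.65  0.19  0.61  2.19 -0.15  0.8   1.64]
```

View pics/w9.png

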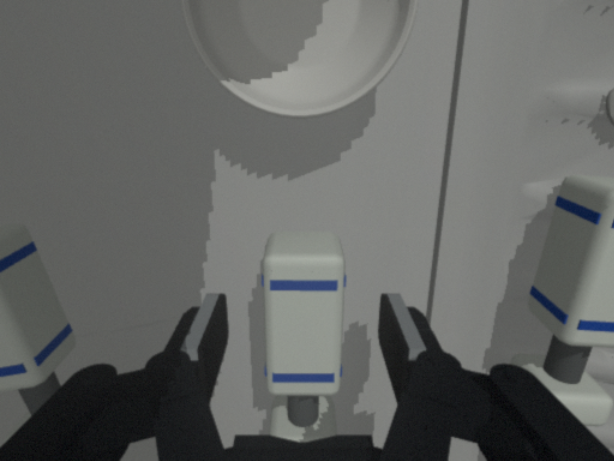

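>>> jog_arm(deltas=[0,0,0.006,0,0,0,60,0,0,0.0045,0,0,0,60,0,0,0,0,0,0,20,0,0,0,0,0,0,20,0,0,0,0,0,0,20,0,0,0,0,0,0,20,0,0,0,0,0,0,20,0,0,0,0,0,0,20,0,0,0,0,0,0,20])

```text
time_s: 16.65
position: [0.4462, -0.0085, 0.0038]
tool_rot: [-3.141, -0.003, -3.141]
contact_force: [-0.6, -0.6, 6.4]
grip_width: 0.0294
```

```bash
python3 - <<'E'
from h import *
st()
plan([([.455,-.02,.06],np.pi,20,.03),([.505,-.058,.0395],np.pi-.05,20,.03)])
E
```

```text
16.65 [ 0.4462 -0.0085  0.0038] [-3.141e+00 -3.000e-03 -3.141e+00] F [-0.6 -0.6  6.4] w 0.0294 q [-0.64  0.21  0.61  2.2  -0.17  0.78  1.65]
5 rows
[-0.0043,-0.0057,-0.0281,0,-0.0009,0.0002,20, -0.0044,-0.0058,-0.0281,0,-0.0009,0.0002,20, -0.0167,-0.0127,0.0068,0,0,0.0106,20, -0.0168,-0.0123,0.0069,0,0,0.0106,20, -0.0171,-0.0121,0.0068,0,0,0.0106,20]
```

>>> jog_arm(deltas=[0,0,-0.02,0,0.001,0,20,-0.004,-0.006,-0.025,0,0.001,0,20,-0.016,-0.011,0,0,0,0.01,20,-0.016,-0.012,0.002,0,0,0.01,20,-0.016,-0.011,0.004,0,0,0.01,20,-0.015,-0.007,0.004,0,0,0.002,20,0,0,0,0,0,0,20,0,0,0,0,0,0,20,0,0,0,0,0,0,20])

```text
time_s: 17.4
position: [0.5114, -0.0566, 0.0378]
tool_rot: [-3.141, -0.008, 3.092]
contact_force: [0.7, 1.0, -0.7]
grip_width: 0.0292
```

```bash
python3 - <<'E'
from h import *
st()
im=capture("wrist"); cv2.imwrite("pics/w10.png",cv2.resize(im[:,:,::-1],None,fx=1.2,fy=1.2))
crop("scene","s2",(220,140,380,270),4.5)
plan([([.517,-.0561,.0388],np.pi-.05,20,.01)])
E
```

```text
17.4 [ 0.5114 -0.0566  0.0378] [-3.141 -0.008  3.092] F [ 0.7  1.  -0.7] w 0.0292 q [-0.54  0.3   0.65  2.02 -0.23  0.9   1.75]
1 rows
[-0.0054,0.0005,-0.0007,-0.0001,-0.0044,0.0006,20]
```

View pics/w10.png

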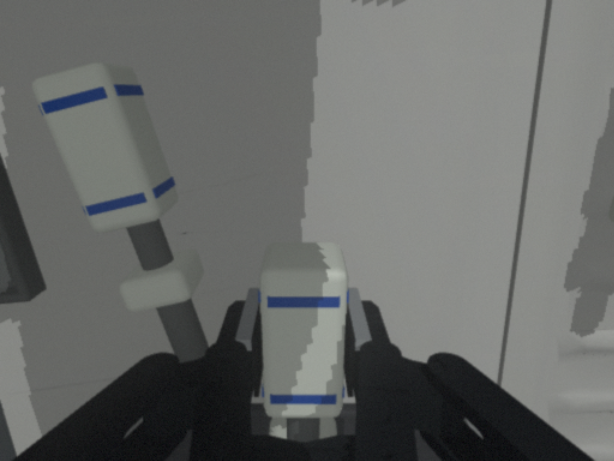

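View pics/s2.png

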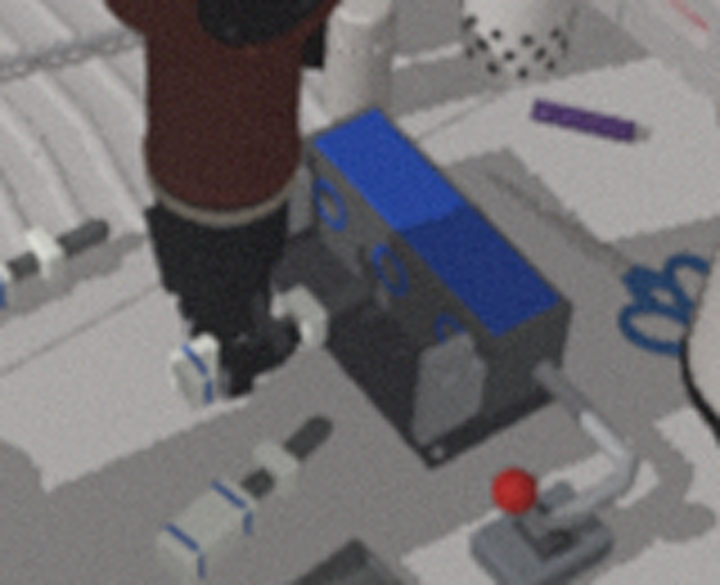

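>>> jog_arm(deltas=[-0.005,0.0005,0,0,0,0,20,0,0,0,0,0,0,20,0,0,0,0,0,0,20])

```text
time_s: 17.75
position: [0.5176, -0.0562, 0.0384]
tool_rot: [-3.141, -0.006, 3.093]
contact_force: [-1.0, 0.5, -1.2]
grip_width: 0.0287
```

```bash
python3 - <<'E'
from h import *
st()
crop("scene","s3",(255,180,335,240),8)
plan([([.517,-.0561,.0388],np.pi-.05,20,.01)])
E
```

```text
17.75 [ 0.5176 -0.0562  0.0384] [-3.141 -0.006  3.093] F [-1.   0.5 -1.2] w 0.0287 q [-0.54  0.31  0.65  2.   -0.24  0.9   1.76]
1 rows
[0.0004,0.0003,-0.0005,-0.0003,-0.0039,0.0004,20]
```

View pics/s3.png

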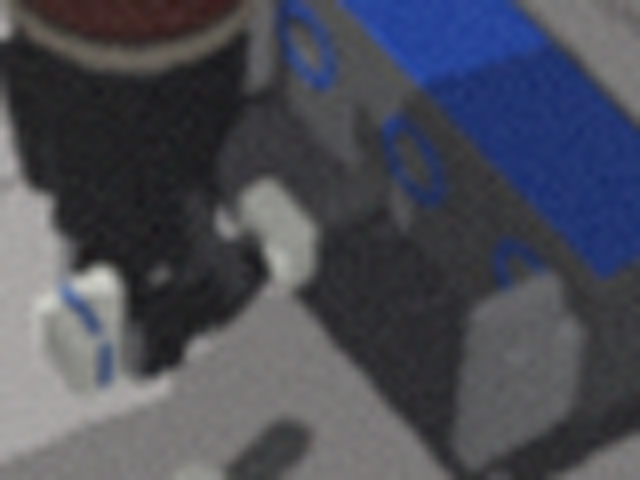

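```bash
python3 - <<'E'
from h import *
u=np.array([np.cos(-.05),np.sin(-.05),0])
c=np.array([.5176,-.0562,.0496])
for d in [53,69,109]:
    print(d,(proj("scene",c+u*d/1000)-[255,180])*8)
for n,p in [("p1",[.6443,.0034,.05]),("p2",[.641,-.0625,.05]),("p3",[.6377,-.1284,.05])]: print(n,(proj("scene",p)-[255,180])*8)
im=capture("scene")[180:240,255:335,::-1]
im=np.clip((im.astype(float)/110)**.6*255,0,255).astype(np.uint8)
cv2.imwrite("pics/s4.png",cv2.resize(im,None,fx=8,fy=8,interpolation=cv2.INTER_CUBIC))
E
```

```text
53 [247.76271936 241.43787049]
69 [285.30487273 221.74390733]
109 [377.81629785 173.21401668]
p1 [304.03962677  38.44887206]
p2 [411.30298701 155.30543657]
p3 [524.30108617 278.40963204]
```

View pics/s4.png

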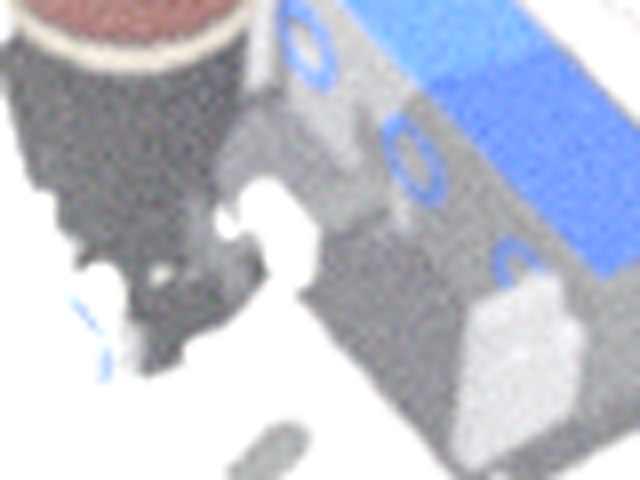

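>>> jog_arm(deltas=[-0.006,0,-0.0005,0,-0.003,0,20,-0.006,0,0,0,0,0,20,-0.006,0,0,0,0,0,20,-0.006,0,0,0,0,0,20,0,0,0,0,0,0,20])

```text
time_s: 18.27
position: [0.5428, -0.0578, 0.0387]
tool_rot: [-3.141, -0.001, 3.092]
contact_force: [-0.2, -0.2, -1.8]
grip_width: 0.0291
```

```bash
python3 - <<'E'
from h import *
st()
E
```

```text
18.27 [ 0.5428 -0.0578  0.0387] [-3.141e+00 -1.000e-03  3.092e+00] F [-0.2 -0.2 -1.8] w 0.0291 q [-0.52  0.36  0.64  1.95 -0.26  0.92  1.77]
```

>>> jog_arm(deltas=[-0.006,0,0,0,0,0,20,-0.006,0,0,0,0,0,20,-0.006,0,0,0,0,0,20,-0.006,0,0,0,0,0,20,0,0,0,0,0,0,20])

```text
time_s: 18.68
position: [0.5657, -0.0591, 0.0384]
tool_rot: [-3.141, -0.002, 3.092]
contact_force: [2.4, 0.5, -0.9]
grip_width: 0.0286
```

```bash
python3 - <<'E'
from h import *
st()
E
```

```text
18.68 [ 0.5657 -0.0591  0.0384] [-3.141e+00 -2.000e-03  3.092e+00] F [ 2.4  0.5 -0.9] w 0.0286 q [-0.49  0.41  0.63  1.89 -0.29  0.94  1.79]
```

>>> jog_arm(deltas=[-0.004,0,0,0,0,0,20,-0.004,0,0,0,0,0,20,0,0,0,0,0,0,20])

```text
time_s: 18.93
position: [0.5687, -0.0592, 0.0369]
tool_rot: [3.141, -0.012, 3.091]
contact_force: [-20.1, 2.2, 7.6]
grip_width: 0.0287
```

```bash
python3 - <<'E'
from h import *
st()
im=capture("wrist"); cv2.imwrite("pics/w11.png",cv2.resize(im[:,:,::-1],None,fx=1.2,fy=1.2))
im=capture("scene")[170:250,245:345,::-1]
im=np.clip((im.astype(float)/150)**.6*255,0,255).astype(np.uint8)
cv2.imwrite("pics/s5.png",cv2.resize(im,None,fx=7,fy=7,interpolation=cv2.INTER_CUBIC))
E
```

```text
18.93 [ 0.5687 -0.0592  0.0369] [ 3.141 -0.012  3.091] F [-20.1   2.2   7.6] w 0.0287 q [-0.48  0.42  0.62  1.88 -0.3   0.95  1.79]
```

View pics/w11.png

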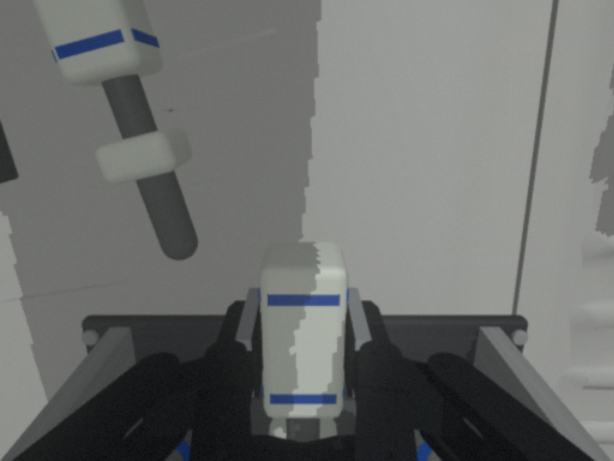

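View pics/s5.png

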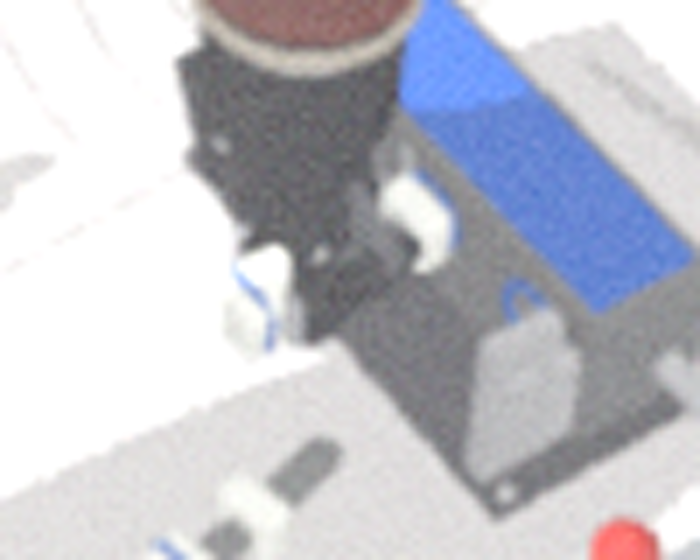

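>>> jog_arm(deltas=[-0.003,0,-0.001,0,0,0,20,-0.002,0,0,0,0,0,20,0,0,0,0,0,0,20])

```text
time_s: 19.28
position: [0.5692, -0.0592, 0.0364]
tool_rot: [3.141, -0.021, 3.091]
contact_force: [-32.7, 3.4, 10.7]
grip_width: 0.0294
```

```bash
python3 - <<'E'
from h import *
st()
im=capture("wrist"); cv2.imwrite("pics/w12.png",cv2.resize(im[:,:,::-1],None,fx=1.2,fy=1.2))
E
```

```text
19.28 [ 0.5692 -0.0592  0.0364] [ 3.141 -0.021  3.091] F [-32.7   3.4  10.7] w 0.0294 q [-0.48  0.43  0.62  1.87 -0.3   0.96  1.8 ]
```

View pics/w12.png

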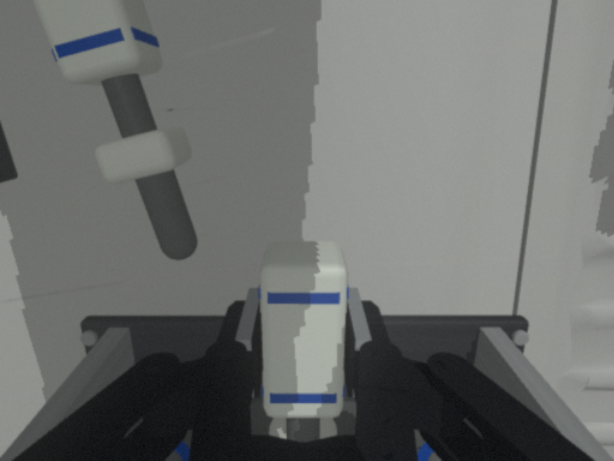

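>>> jog_arm(deltas=[0.005,0,0.001,0,0,0,20,0.004,0,0,0,0,0,20,0,0,0,0,0,0,46,0,0,0,0,0,0,46,0,0,0,0,0,0,46,0,0,-0.02,0,0,0,46,0,0,-0.03,0,0,0,46,0.03,-0.01,-0.035,0,0,-0.02,60,0.034,-0.02,-0.01,0,0,-0.04,60,0.034,-0.02,0,0,0,-0.04,60,0.02,-0.01,0,0,0,-0.04,60,0,0,0,0,0,0,60])

```text
time_s: 20.33
position: [0.453, -0.1227, 0.1301]
tool_rot: [3.14, -0.001, -2.972]
contact_force: [1.1, -0.4, 0.1]
grip_width: 0.0597
```

```bash
python3 - <<'E'
from h import *
st()
im=capture("wrist"); cv2.imwrite("pics/w13.png",cv2.resize(im[:,:,::-1],None,fx=1.5,fy=1.5))
print([(round(d["p"],2),np.round(np.array(d["point"][::-1])*[W*1.5,H*1.5])) for d in pinpoint("tube1","wrist")])
E
```

```text
20.33 [ 0.453  -0.1227  0.1301] [ 3.140e+00 -1.000e-03 -2.972e+00] F [ 1.1 -0.4  0.1] w 0.0597 q [-0.52  0.04  0.71  2.04 -0.03  1.07  1.95]
[(0.87, array([360., 266.])), (0.86, array([454., 498.])), (0.6, array([724., 375.]))]
```

View pics/w13.png

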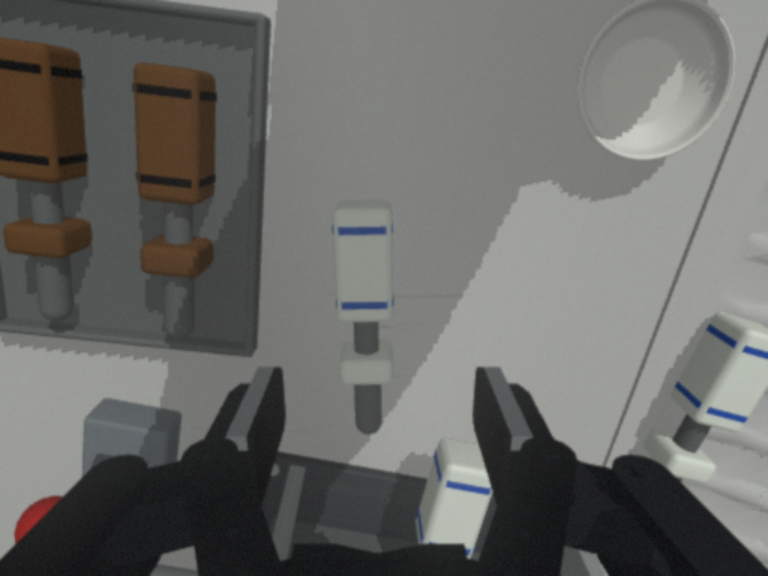

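```bash
cat >> h.py <<'E'
def meas(tip,nk,bc,s=1.5):
    f=lambda q,z: onz("wrist",[q[0]/s,q[1]/s],z)[:2]
    a=f(tip,.017); b=f(nk,.018); c=f(bc,.025); d=a-b; th=np.arctan2(d[1],d[0]); u=np.array([np.cos(th),np.sin(th)])
    print("tip",a.round(4),"len",np.linalg.norm(d).round(4),"yaw",th.round(3),"org",(a-.109*u).round(4),"body",c.round(4),np.arctan2(*(a-c)[::-1]).round(3))
E
python3 - <<'E'
from h import *
meas((368.5,433),(366,322),(363.5,262))
plan([([.444,-.1320,.06],-np.pi+.178,60,.03),([.444,-.1320,.0045],-np.pi+.178,60,.02)])
E
```

```text
tip [ 0.5569 -0.1093] len 0.0739 yaw 0.181 org [ 0.4497 -0.1289] body [ 0.4479 -0.1296] 0.184
6 rows
[0.0048,-0.0033,0.0235,0.0001,0.0001,-0.002,60, 0.0048,-0.0032,0.0234,0.0001,0.0001,-0.002,60, 0.0048,-0.0033,0.0235,0.0001,0.0001,-0.002,60, 0,0,0.0185,0,0,0,60, 0,0,0.0185,0,0,0,60, 0,0,0.0185,0,0,0,60]
```

>>> jog_arm(deltas=[0.003,-0.003,0.024,0,0,-0.001,60,0.002,-0.003,0.024,0,0,0,60,0.002,-0.002,0.024,0,0,0,60,0,0,0.02,0,0,0,60,0,0,0.015,0,0,0,60,0,0,0.01,0,0,0,60,0,0,0,0,0,0,60,0,0,0,0,0,0,60])

```text
time_s: 21.1
position: [0.451, -0.1287, 0.0127]
tool_rot: [-3.141, -0.003, -2.97]
contact_force: [0.3, -0.7, 0.8]
grip_width: 0.0602
```

```bash
python3 - <<'E'
from h import *
st()
im=capture("wrist"); cv2.imwrite("pics/w14.png",cv2.resize(im[:,:,::-1],None,fx=1.2,fy=1.2))
E
```

```text
21.1 [ 0.451  -0.1287  0.0127] [-3.141e+00 -3.000e-03 -2.970e+00] F [ 0.3 -0.7  0.8] w 0.0602 q [-0.44  0.26  0.69  2.14 -0.22  0.81  2.13]
```

View pics/w14.png

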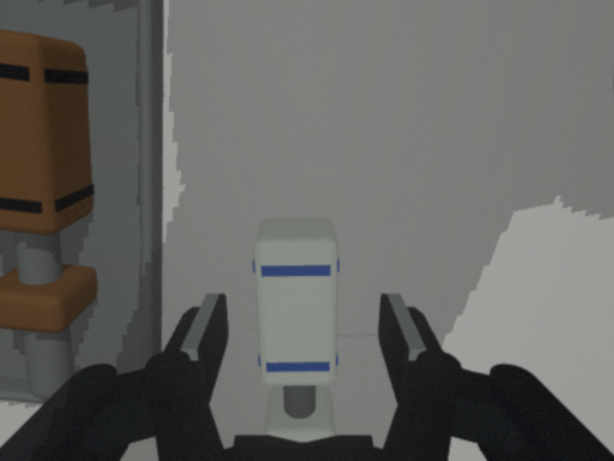

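>>> jog_arm(deltas=[0.004,-0.0025,0.004,0,0,0,60,0,0,0.0045,0,0,0,60,0,0,0,0,0,0,60,0,0,0,0,0,0,20,0,0,0,0,0,0,20,0,0,0,0,0,0,20,0,0,0,0,0,0,20,0,0,0,0,0,0,20,0,0,0,0,0,0,20,0,0,0,0,0,0,20])

```text
time_s: 21.98
position: [0.4474, -0.1319, 0.0047]
tool_rot: [-3.141, -0.001, -2.97]
contact_force: [-0.9, 0.4, 5.3]
grip_width: 0.0289
```

```bash
python3 - <<'E'
from h import *
st()
u=np.array([np.cos(-.05),np.sin(-.05)]); p3=np.array([.641,-.0625])-.066*np.array([.0497,.9988])
print("pre",p3-.124*u,"home",p3-.071*u)
plan([([.447,-.131,.055],-np.pi+.178,20,.025),([.514,-.1222,.0385],np.pi-.05,20,.03)])
E
```

```text
21.98 [ 0.4474 -0.1319  0.0047] [-3.141e+00 -1.000e-03 -2.970e+00] F [-0.9  0.4  5.3] w 0.0289 q [-0.43  0.27  0.69  2.16 -0.24  0.79  2.15]
pre [ 0.51387477 -0.12222338] home [ 0.56680853 -0.12487228]
6 rows
[0.0001,0.0003,-0.0168,0,-0.0002,-0.0013,20, 0.0001,0.0003,-0.0168,0,-0.0002,-0.0013,20, 0,0.0004,-0.0167,0,-0.0002,-0.0013,20, -0.0225,-0.0011,0.0055,0,0,0.0484,20, -0.0225,0.0007,0.0055,0,0,0.0484,20, -0.0224,0.0023,0.0055,0,0,0.0484,20]
```

>>> jog_arm(deltas=[0,0,-0.017,0,0,-0.001,20,0,0,-0.017,0,0,-0.001,20,0,0,-0.017,0,0,-0.001,20,-0.0225,-0.001,0.005,0,0,0.048,20,-0.0225,0.001,0.005,0,0,0.048,20,-0.0225,0.003,0.005,0,0,0.048,20,0,0,0,0,0,0,20,0,0,0,0,0,0,20,0,0,0,0,0,0,20])

```text
time_s: 22.73
position: [0.5132, -0.1224, 0.0398]
tool_rot: [-3.141, -0.003, 3.093]
contact_force: [-0.5, -0.6, -1.9]
grip_width: 0.0288
```

```bash
python3 - <<'E'
from h import *
st()
im=capture("wrist"); cv2.imwrite("pics/w15.png",cv2.resize(im[:,:,::-1],None,fx=1.2,fy=1.2))
plan([([.514,-.1217,.0397],np.pi-.05,20,.01)])
E
```

```text
22.73 [ 0.5132 -0.1224  0.0398] [-3.141e+00 -3.000e-03  3.093e+00] F [-0.5 -0.6 -1.9] w 0.0288 q [-0.47  0.34  0.72  1.99 -0.28  0.91  1.92]
1 rows
[-0.0008,0.0008,0.0003,-0.0004,-0.0015,0.0004,20]
```

View pics/w15.png

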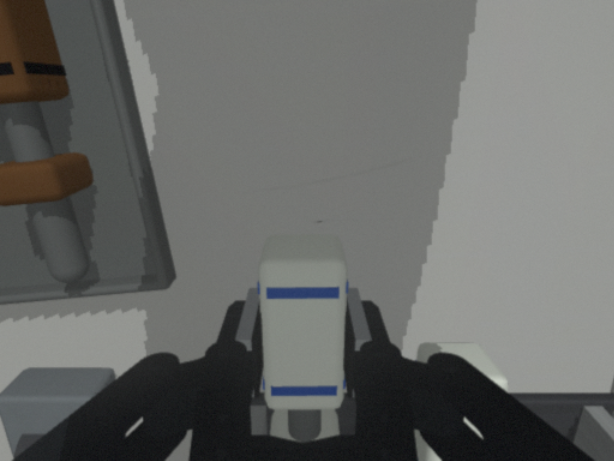

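>>> jog_arm(deltas=[-0.006,0.0007,0,0,-0.0015,0,20,-0.006,0,0,0,0,0,20,-0.006,0,0,0,0,0,20,-0.006,0,0,0,0,0,20,0,0,0,0,0,0,20])

```text
time_s: 23.2
position: [0.5395, -0.1229, 0.0403]
tool_rot: [-3.14, 0.002, 3.092]
contact_force: [0.6, -0.9, -1.0]
grip_width: 0.0289
```

```bash
python3 - <<'E'
from h import *
st()
E
```

```text
23.2 [ 0.5395 -0.1229  0.0403] [-3.140e+00  2.000e-03  3.092e+00] F [ 0.6 -0.9 -1. ] w 0.0289 q [-0.45  0.39  0.7   1.93 -0.31  0.93  1.93]
```

>>> jog_arm(deltas=[-0.006,0,0,0,0,0,20,-0.006,0,0,0,0,0,20,-0.006,0,0,0,0,0,20,-0.006,0,0,0,0,0,20,-0.002,0,0,0,0,0,20,0,0,0,0,0,0,20])

```text
time_s: 23.7
position: [0.5643, -0.1243, 0.0399]
tool_rot: [-3.14, 0.0, 3.092]
contact_force: [1.3, -1.0, -2.5]
grip_width: 0.0291
```

```bash
python3 - <<'E'
from h import *
st()
E
```

```text
23.7 [ 0.5643 -0.1243  0.0399] [-3.14   0.     3.092] F [ 1.3 -1.  -2.5] w 0.0291 q [-0.42  0.43  0.69  1.87 -0.33  0.95  1.94]
```

>>> jog_arm(deltas=[-0.004,0,0,0,0,0,20,-0.004,0,0,0,0,0,20,-0.004,0,0,0,0,0,20,0,0,0,0,0,0,20,0,0,0,0,0,0,20])

```text
time_s: 24.12
position: [0.5689, -0.1241, 0.0376]
tool_rot: [3.14, -0.014, 3.091]
contact_force: [-26.2, 2.7, 7.7]
grip_width: 0.0292
```

```bash
python3 - <<'E'
from h import *
st()
im=capture("wrist"); cv2.imwrite("pics/w16.png",cv2.resize(im[:,:,::-1],None,fx=1.2,fy=1.2))
E
```

```text
24.12 [ 0.5689 -0.1241  0.0376] [ 3.14  -0.014  3.091] F [-26.2   2.7   7.7] w 0.0292 q [-0.41  0.46  0.68  1.85 -0.34  0.97  1.94]
```

View pics/w16.png

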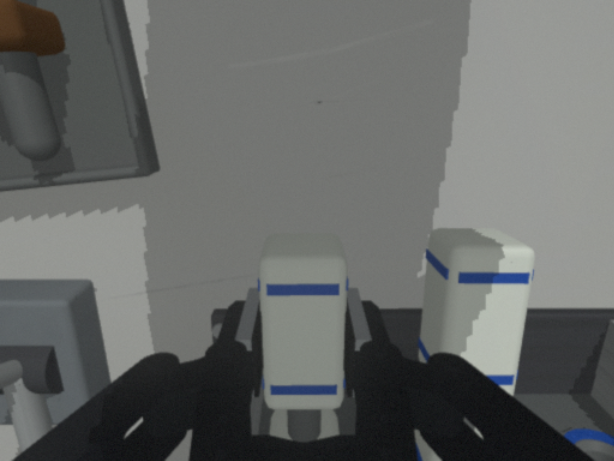

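>>> jog_arm(deltas=[-0.004,0,-0.001,0,0,0,20,0,0,0,0,0,0,20,0,0,0,0,0,0,20])

```text
time_s: 24.42
position: [0.5694, -0.1243, 0.0374]
tool_rot: [3.139, -0.021, 3.09]
contact_force: [-36.5, 2.7, 9.5]
grip_width: 0.0291
```

```bash
python3 - <<'E'
from h import *
st()
E
```

```text
24.42 [ 0.5694 -0.1243  0.0374] [ 3.139 -0.021  3.09 ] F [-36.5   2.7   9.5] w 0.0291 q [-0.41  0.46  0.68  1.84 -0.34  0.98  1.94]
```

>>> jog_arm(deltas=[0.006,0,0.002,0,0,0,20,0.005,0,0,0,0,0,20,0,0,0,0,0,0,46,0,0,0,0,0,0,46,0,0,0,0,0,0,46,0,0,-0.02,0,0,0,46,0,0,-0.035,0,0,0,46,0.01,0.02,-0.035,0,0,0,60,0.02,0.035,-0.01,0,0,0,60,0.02,0.035,0,0,0,0,60,0.02,0.035,0,0,0,0,60,0.02,0.035,0,0,0,0,60])

```text
time_s: 25.42
position: [0.4867, 0.0418, 0.1397]
tool_rot: [3.141, 0.002, 3.092]
contact_force: [-0.1, 1.0, -0.8]
grip_width: 0.0602
```

>>> jog_arm(deltas=[0.02,0.035,0,0,0,0,60,0.01,0.025,0,0,0,0,60,0,0,0,0,0,0,60,0,0,0,0,0,0,60,0,0,0,0,0,0,60])

```text
time_s: 25.83
position: [0.4606, 0.1012, 0.1393]
tool_rot: [-3.141, 0.001, 3.092]
contact_force: [-0.1, -1.3, -0.5]
grip_width: 0.0598
```

```bash
python3 - <<'E'
from h import *
st()
im=capture("wrist"); cv2.imwrite("pics/w17.png",cv2.resize(im[:,:,::-1],None,fx=1.5,fy=1.5))
crop("top","t4",(120,60,380,280),3)
E
```

```text
25.83 [0.4606 0.1012 0.1393] [-3.141e+00  1.000e-03  3.092e+00] F [-0.1 -1.3 -0.5] w 0.0598 q [-0.91  0.03  0.61  2.03 -0.02  1.09  1.23]
```

View pics/w17.png

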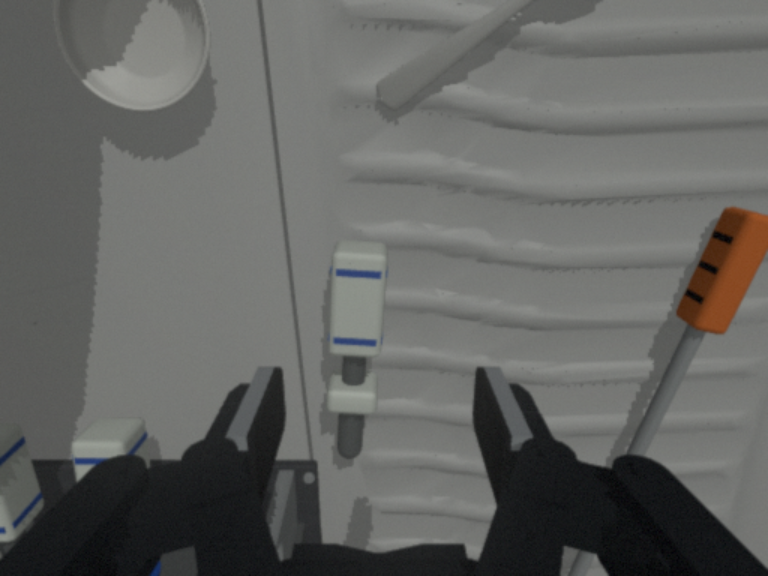

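View pics/t4.png

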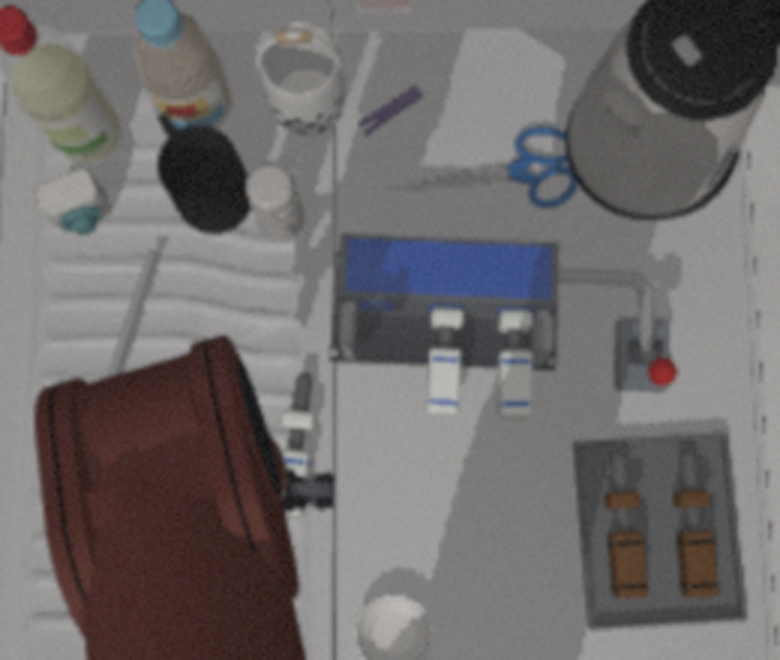

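```bash
python3 - <<'E'
from h import *
st()
meas((349.5,457),(353.5,357),(359,298))
plan([([.465,.0925,.06],np.pi-.05,60,.03)])
E
```

```text
25.93 [0.4607 0.1004 0.1391] [-3.141e+00  1.000e-03  3.090e+00] F [-0.6  0.4 -0.2] w 0.06 q [-0.9   0.03  0.61  2.03 -0.02  1.09  1.23]
tip [0.5852 0.0747] len 0.0722 yaw -0.104 org [0.4768 0.0861] body [0.4736 0.0884] -0.122
3 rows
[-0.0015,-0.0025,0.0264,-0.0002,0.0002,-0.0004,60, -0.0016,-0.0026,0.0263,-0.0002,0.0002,-0.0004,60, -0.0015,-0.0025,0.0264,-0.0002,0.0002,-0.0004,60]
```

```bash
python3 - <<'E'
from h import *
plan([([.474,.0872,.05],np.pi-.11,60,.03),([.474,.0872,.012],np.pi-.11,60,.013)])
E
```

```text
7 rows
[-0.0035,-0.0031,0.0223,-0.0001,0.0002,0.0093,60, -0.0035,-0.0031,0.0222,-0.0001,0.0002,0.0093,60, -0.0036,-0.003,0.0223,-0.0001,0.0002,0.0093,60, -0.0036,-0.0029,0.0223,-0.0001,0.0002,0.0093,60, 0,0,0.0127,0,0,-0.0001,60, 0,0,0.0126,0,0,-0.0001,60, 0,0,0.0127,0,0,-0.0001,60]
```

>>> jog_arm(deltas=[-0.0035,-0.003,0.022,0,0,0.009,60,-0.0035,-0.003,0.022,0,0,0.009,60,-0.0035,-0.003,0.022,0,0,0.0095,60,-0.0035,-0.003,0.023,0,0,0.0095,60,0,0,0.013,0,0,0,60,0,0,0.013,0,0,0,60,0,0,0.012,0,0,0,60,0,0,0,0,0,0,60,0,0,0,0,0,0,60])

```text
time_s: 26.68
position: [0.4733, 0.0873, 0.0117]
tool_rot: [-3.14, -0.0, 3.032]
contact_force: [-0.3, 0.7, 0.6]
grip_width: 0.06
```

```bash
python3 - <<'E'
from h import *
st()
im=capture("wrist"); cv2.imwrite("pics/w18.png",cv2.resize(im[:,:,::-1],None,fx=1.2,fy=1.2))
E
```

```text
26.68 [0.4733 0.0873 0.0117] [-3.14  -0.     3.032] F [-0.3  0.7  0.6] w 0.06 q [-0.82  0.27  0.61  2.12 -0.21  0.81  1.38]
```

View pics/w18.png

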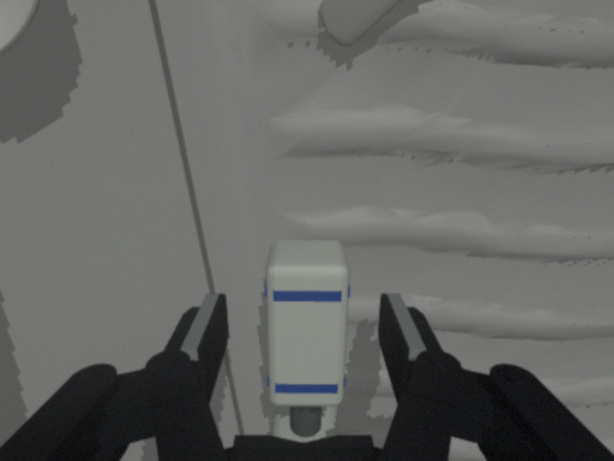

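>>> jog_arm(deltas=[-0.003,0.001,0.004,0,0,0,60,0,0,0.0035,0,0,0,60,0,0,0,0,0,0,60,0,0,0,0,0,0,20,0,0,0,0,0,0,20,0,0,0,0,0,0,20,0,0,0,0,0,0,20,0,0,0,0,0,0,20,0,0,0,0,0,0,20,0,0,0,0,0,0,20])

```text
time_s: 27.57
position: [0.4767, 0.0893, 0.0049]
tool_rot: [-3.142, 0.001, 3.034]
contact_force: [0.1, 0.2, 5.0]
grip_width: 0.0287
```

```bash
python3 - <<'E'
from h import *
st()
u=np.array([np.cos(-.05),np.sin(-.05)]); p=np.array([.641,-.0625])+.066*np.array([.0497,.9988])
print("pre",p-.124*u,"home",p-.071*u, "y at .5664 predicted", (p-.071*u)[1]-(.5664-(p-.071*u)[0])*.05)
plan([([.478,.05,.065],np.pi-.09,20,.03),([.5205,.0096,.0395],np.pi-.05,20,.03)])
E
```

```text
27.57 [0.4767 0.0893 0.0049] [-3.142e+00  1.000e-03  3.034e+00] F [0.1 0.2 5. ] w 0.0287 q [-0.81  0.29  0.6   2.11 -0.23  0.8   1.39]
pre [0.52043517 0.00961822] home [0.57336893 0.00696932] y at .5664 predicted 0.007317767593816029
6 rows
[-0.0019,-0.013,-0.02,0,0.0003,-0.0038,20, -0.0018,-0.013,-0.0201,0,0.0003,-0.0038,20, -0.0017,-0.013,-0.02,0,0.0003,-0.0038,20, -0.0153,-0.0121,0.0085,0,0,-0.0085,20, -0.0152,-0.0124,0.0085,0,0,-0.0085,20, -0.0149,-0.0125,0.0085,0,0,-0.0085,20]
```

```bash
python3 - <<'E'
from h import *
plan([([.473,.08,.05],np.pi-.1,20,.025),([.473,.012,.05],np.pi-.05,20,.03),([.512,.0099,.0395],np.pi-.05,20,.03)])
E
```

```text
7 rows
[0.0013,-0.0048,-0.0226,0,0.0004,-0.0025,20, 0.0013,-0.0049,-0.0226,0,0.0004,-0.0025,20, -0.0023,-0.0225,0,0,0,-0.0106,20, -0.0018,-0.0226,0,0,0,-0.0106,20, -0.0015,-0.0226,0.0001,0,0,-0.0106,20, -0.0196,-0.0001,0.0052,0,0,0,20, -0.0195,-0.0001,0.0053,0,0,0,20]
```

>>> jog_arm(deltas=[0.0015,-0.005,-0.023,0,0,-0.002,20,0.0015,-0.005,-0.023,0,0,-0.003,20,-0.002,-0.0225,0,0,0,-0.01,20,-0.002,-0.0225,0,0,0,-0.011,20,-0.0015,-0.0225,0,0,0,-0.011,20,0,0,0,0,0,0,20,-0.0195,0,0.005,0,0,0,20,-0.0195,0,0.006,0,0,0,20,0,0,0,0,0,0,20,0,0,0,0,0,0,20,0,0,0,0,0,0,20])

```text
time_s: 28.48
position: [0.5103, 0.0099, 0.0392]
tool_rot: [-3.141, -0.0, 3.092]
contact_force: [-0.7, -0.5, 0.1]
grip_width: 0.0291
```

```bash
python3 - <<'E'
from h import *
st()
im=capture("wrist"); cv2.imwrite("pics/w19.png",cv2.resize(im[:,:,::-1],None,fx=1.2,fy=1.2))
plan([([.5205,.0096,.0397],np.pi-.05,20,.03)])
E
```

```text
28.48 [0.5103 0.0099 0.0392] [-3.141 -0.     3.092] F [-0.7 -0.5  0.1] w 0.0291 q [-0.69  0.29  0.66  2.03 -0.22  0.89  1.62]
1 rows
[-0.0103,0.0001,-0.0004,-0.0004,-0.0001,0.0001,20]
```

View pics/w19.png

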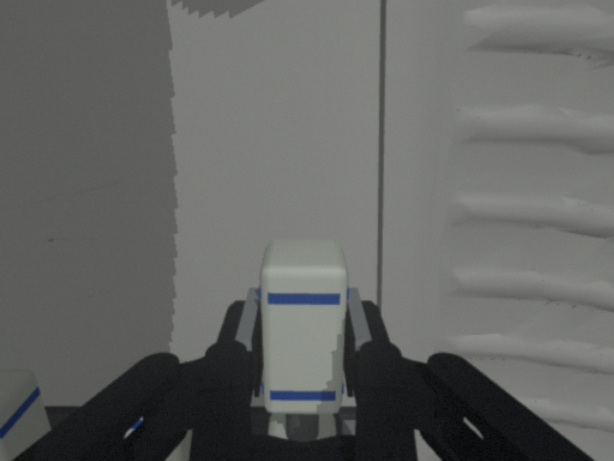

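>>> jog_arm(deltas=[-0.01,0,0,0,0,0,20,-0.008,0,0,0,0,0,20,-0.006,0,0,0,0,0,20,-0.006,0,0,0,0,0,20,-0.006,0,0,0,0,0,20,0,0,0,0,0,0,20])

```text
time_s: 29.03
position: [0.5483, 0.0082, 0.0396]
tool_rot: [-3.141, 0.002, 3.092]
contact_force: [0.7, 0.4, -0.5]
grip_width: 0.0289
```

```bash
python3 - <<'E'
from h import *
st()
E
```

```text
29.03 [0.5483 0.0082 0.0396] [-3.141e+00  2.000e-03  3.092e+00] F [ 0.7  0.4 -0.5] w 0.0289 q [-0.64  0.36  0.65  1.94 -0.27  0.92  1.66]
```

>>> jog_arm(deltas=[-0.006,0,0,0,0,0,20,-0.006,0,0,0,0,0,20,-0.006,0,0,0,0,0,20,-0.005,0,0,0,0,0,20,-0.004,0,0,0,0,0,20,-0.004,0,0,0,0,0,20,0,0,0,0,0,0,20,0,0,0,0,0,0,20])

```text
time_s: 29.7
position: [0.5731, 0.0066, 0.0377]
tool_rot: [-3.141, -0.01, 3.092]
contact_force: [-19.4, 1.1, 7.6]
grip_width: 0.0287
```

```bash
python3 - <<'E'
from h import *
st()
im=capture("wrist"); cv2.imwrite("pics/w20.png",cv2.resize(im[:,:,::-1],None,fx=1.2,fy=1.2))
E
```

```text
29.7 [0.5731 0.0066 0.0377] [-3.141 -0.01   3.092] F [-19.4   1.1   7.6] w 0.0287 q [-0.61  0.42  0.63  1.87 -0.3   0.95  1.69]
```

View pics/w20.png

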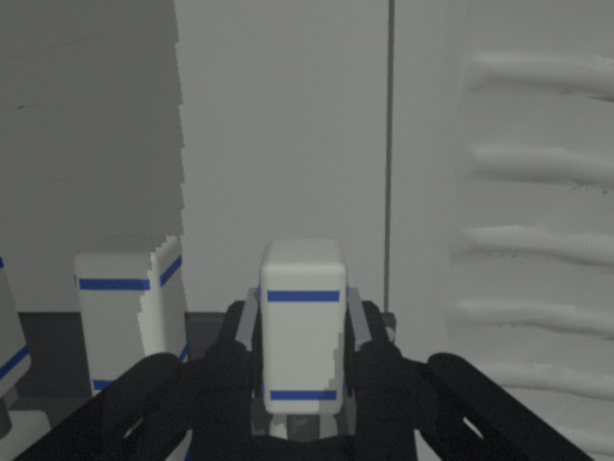

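>>> jog_arm(deltas=[-0.003,0,-0.001,0,0,0,20,-0.003,0,0,0,0,0,20,0,0,0,0,0,0,20,0,0,0,0,0,0,20])

```text
time_s: 30.08
position: [0.574, 0.0064, 0.0367]
tool_rot: [-3.141, -0.02, 3.092]
contact_force: [-34.2, 1.4, 7.3]
grip_width: 0.029
```

```bash
python3 - <<'E'
from h import *
st()
E
```

```text
30.08 [0.574  0.0064 0.0367] [-3.141 -0.02   3.092] F [-34.2   1.4   7.3] w 0.029 q [-0.6   0.43  0.63  1.86 -0.31  0.96  1.69]
```

>>> jog_arm(deltas=[0.006,0,0.002,0,0,0,20,0.005,0,0,0,0,0,20,0,0,0,0,0,0,46,0,0,0,0,0,0,46,0,0,0,0,0,0,46,0,0,-0.02,0,0,0,46,0,0,-0.035,0,0,0,46,0.01,0.02,-0.035,0,0,0,60,0.02,0.03,-0.02,0,0,0,60,0.02,0.03,-0.02,0,0,0,60,0.02,0.03,-0.02,0,0,0,60,0.02,0.03,-0.02,0,0,0,60])

```text
time_s: 31.08
position: [0.4892, 0.1524, 0.2099]
tool_rot: [-3.142, 0.002, 3.091]
contact_force: [0.7, 1.4, 0.3]
grip_width: 0.0597
```

>>> jog_arm(deltas=[0.005,0.03,0,0,0,0,60,0,0.03,0,0,0,0,60,0,0.02,0,0,0,0,60,0,0,0,0,0,0,60,0,0,0,0,0,0,60,0,0,0,0,0,0,60])

```text
time_s: 31.58
position: [0.4894, 0.23, 0.208]
tool_rot: [-3.14, 0.001, 3.09]
contact_force: [-0.3, -0.6, 0.2]
grip_width: 0.0601
```

```bash
python3 - <<'E'
from h import *
st()
im=capture("wrist"); cv2.imwrite("pics/w21.png",cv2.resize(im[:,:,::-1],None,fx=1.5,fy=1.5))
for n in ["rod","rod_tip","eye_left"]:
    for c in (["wrist","scene"]):
        if c=="scene": capture("scene")
        print(n,c,[(round(d["p"],2),np.round(np.array(d["point"][::-1])*[W*1.5,H*1.5]),onz(c,np.array(d["point"][::-1])*[W,H],.067 if n[0]=="e" else .012).round(4)) for d in pinpoint(n,c)][:2])
E
```

```text
31.58 [0.4894 0.23   0.208 ] [-3.14e+00  1.00e-03  3.09e+00] F [-0.3 -0.6  0.2] w 0.0601 q [-1.03  0.13  0.56  1.79 -0.07  1.25  1.06]
rod wrist [(0.96, array([479., 214.]), array([0.476 , 0.2985, 0.012 ]))]
rod scene [(0.64, array([286., 242.]), array([0.4673, 0.2971, 0.012 ])), (0.35, array([446., 244.]), array([0.7349, 0.0938, 0.012 ]))]
rod_tip wrist []
rod_tip scene [(0.82, array([396., 215.]), array([0.7011, 0.2265, 0.012 ]))]
eye_left wrist []
eye_left scene [(0.71, array([411., 439.]), array([ 0.3834, -0.2528,  0.067 ])), (0.67, array([481., 318.]), array([ 0.634 , -0.1313,  0.067 ]))]
```

View pics/w21.png

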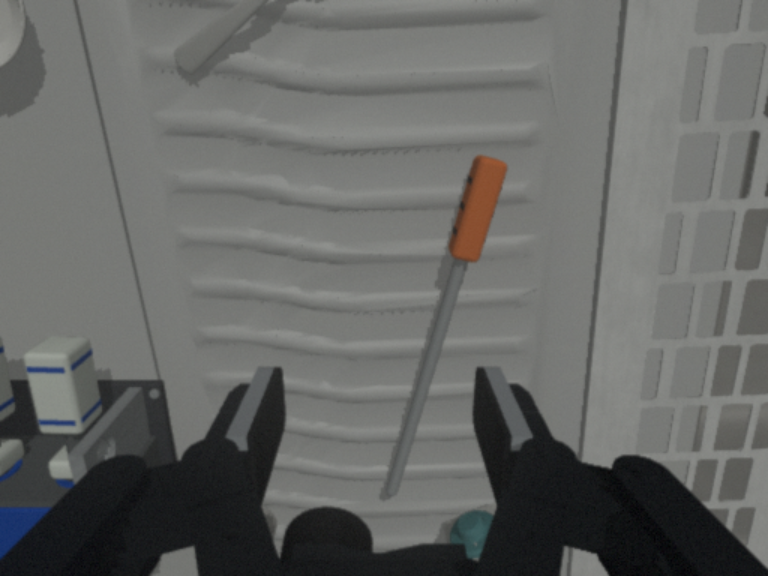

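```bash
python3 - <<'E'
from h import *
f=lambda q,z: onz("wrist",[q[0]/1.5,q[1]/1.5],z)[:2]
tip=f((389,495),.012); jn=f((461,263),.012); 
print("tip",tip,"junction",jn,np.linalg.norm(tip-jn)); d=tip-jn; th=np.arctan2(d[1],d[0]); u=d/np.linalg.norm(d)
print("yaw",th,"org via tip",tip-.249*u,"via jn",jn-.035*u,"handle top centre",f((479.5,207),.024))
for w in [(tip-.249*u)]:
    print(proj("top",[*w,.012]))
o=jn-.035*u
plan([([*(o+.01*u),.08],np.pi+th,50,.03)])
E
```

```text
tip [0.7125882  0.22836778] junction [0.51028959 0.28827294] 0.2109818828705728
yaw -0.287895624797404 org via tip [0.47383616 0.29906762] via jn [0.47673007 0.29821067] handle top centre [0.46845101 0.29841985]
[144.71614468 222.80647177]
5 rows
[0.0012,0.0128,0.0257,0,0.0001,0.0303,50, 0.0017,0.0127,0.0256,0,0.0001,0.0303,50, 0.0024,0.0126,0.0257,0,0.0001,0.0303,50, 0.003,0.0125,0.0257,0,0.0001,0.0303,50, 0.0035,0.0123,0.0256,0,0.0001,0.0303,50]
```

>>> jog_arm(deltas=[0.001,0.013,0.026,0,0,0.03,50,0.0015,0.013,0.026,0,0,0.03,50,0.002,0.0125,0.026,0,0,0.03,50,0.002,0.0125,0.026,0,0,0.03,50,0.002,0.0125,0.026,0,0,0.03,50,0,0,0.02,0,0,0,50,0,0,0.02,0,0,0,50,0,0,0.016,0,0,0,50,0,0,0,0,0,0,50,0,0,0,0,0,0,50,0,0,0,0,0,0,50])

```text
time_s: 33.0
position: [0.4903, 0.2956, 0.0233]
tool_rot: [3.141, 0.002, 2.856]
contact_force: [-0.1, 0.0, 0.7]
grip_width: 0.0499
```

```bash
python3 - <<'E'
from h import *
st()
im=capture("wrist"); cv2.imwrite("pics/w22.png",cv2.resize(im[:,:,::-1],None,fx=1.2,fy=1.2))
E
```

```text
33.0 [0.4903 0.2956 0.0233] [3.141e+00 2.000e-03 2.856e+00] F [-0.1  0.   0.7] w 0.0499 q [-1.04  0.41  0.5   1.89 -0.25  0.9   0.87]
```

View pics/w22.png

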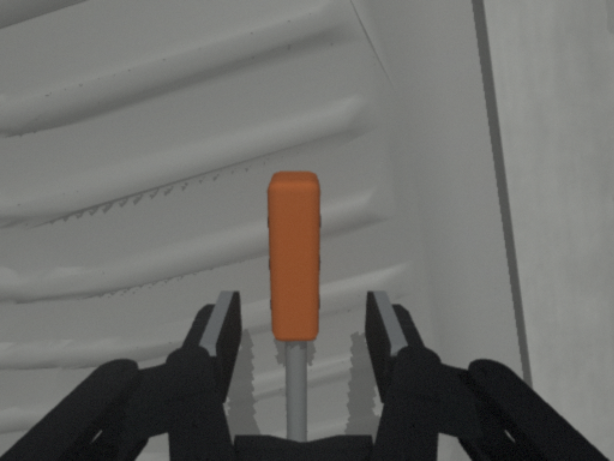

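```bash
python3 - <<'E'
from h import *
for p in [[.4903,.2956,.024],[.4903,.2956,.0423]]: print(proj("wrist",p)*1.2)
f=lambda q,z: onz("wrist",[q[0]/1.2,q[1]/1.2],z)[:2]
a=f((294,176),.024);b=f((295.5,338),.024);print(a,b,(a+b)/2,np.linalg.norm(a-b))
E
```

```text
[303.45449096 307.87634349]
[303.55989339 334.30767239]
[0.43707045 0.30762444] [0.50317724 0.28835892] [0.47012385 0.29799168] 0.06885686571957642
```

>>> jog_arm(deltas=[0.01,-0.003,0.008,0,0,0,50,0,0,0.007,0,0,0,50,0,0,0.0045,0,0,0,50,0,0,0,0,0,0,50,0,0,0,0,0,0,10,0,0,0,0,0,0,10,0,0,0,0,0,0,10,0,0,0,0,0,0,10,0,0,0,0,0,0,10,0,0,0,0,0,0,10,0,0,0,0,0,0,10,0,0,0,0,0,0,10])

```text
time_s: 34.05
position: [0.4799, 0.2955, 0.0034]
tool_rot: [3.141, 0.002, 2.856]
contact_force: [-0.1, -0.5, 5.8]
grip_width: 0.0191
```

```bash
python3 - <<'E'
from h import *
st()
im=capture("wrist"); cv2.imwrite("pics/w23.png",cv2.resize(im[:,:,::-1],None,fx=1.2,fy=1.2))
E
```

```text
34.05 [0.4799 0.2955 0.0034] [3.141e+00 2.000e-03 2.856e+00] F [-0.1 -0.5  5.8] w 0.0191 q [-1.04  0.42  0.49  1.92 -0.26  0.86  0.87]
```

View pics/w23.png

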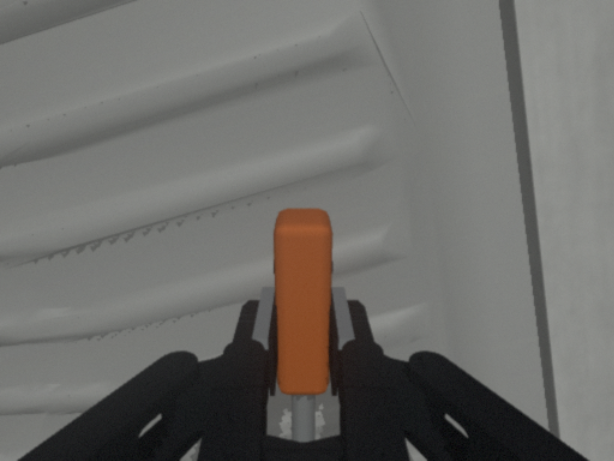

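>>> jog_arm(deltas=[0,0,-0.01,0,0,0,10,0,0,-0.02,0,0,0,10,0,0.01,-0.02,0,0,0.02,10,0,0.01,-0.01,0,0,0.05,10,0,0,0,0,0,0.06,10,0,0,0,0,0,0.06,10,0,0,0,0,0,0.06,10,0,0,0,0,0,0.06,10,0,0,0,0,0,0.06,10,0,0,0,0,0,0.06,10,0,0,0,0,0,0.06,10,0,0,0,0,0,0.06,10])

```text
time_s: 35.1
position: [0.4847, 0.3143, 0.063]
tool_rot: [-3.141, 0.001, 1.988]
contact_force: [-0.6, 0.0, -1.7]
grip_width: 0.0192
```

>>> jog_arm(deltas=[0,0,0,0,0,0.06,10,0,0,0,0,0,0.06,10,0,0,0,0,0,0.06,10,0,0,0,0,0,0.06,10,0,0,0,0,0,0.05,10,0,0,0,0,0,0.01,10,0,0,0,0,0,0,10,0,0,0,0,0,0,10,0,0,0,0,0,0,10])

```text
time_s: 35.85
position: [0.4851, 0.3144, 0.0629]
tool_rot: [3.141, 0.001, 1.523]
contact_force: [-0.7, -0.8, -1.8]
grip_width: 0.0186
```

```bash
python3 - <<'E'
from h import *
st()
im=capture("wrist"); cv2.imwrite("pics/w24.png",cv2.resize(im[:,:,::-1],None,fx=1.2,fy=1.2))
crop("top","t5",(120,60,380,280),3)
plan([([.63,.297,.0584],1.521,10,.03)])
E
```

```text
35.85 [0.4851 0.3144 0.0629] [3.141e+00 1.000e-03 1.523e+00] F [-0.7 -0.8 -1.8] w 0.0186 q [-1.3   0.43  0.79  1.86 -0.36  1.   -0.4 ]
5 rows
[-0.0021,0.0291,0.0009,0.0001,0.0001,0.0002,10, -0.002,0.0291,0.0009,0.0001,0.0001,0.0002,10, -0.0021,0.0291,0.0009,0.0001,0.0001,0.0002,10, -0.002,0.0292,0.0009,0.0001,0.0001,0.0002,10, -0.0021,0.0291,0.0009,0.0001,0.0001,0.0002,10]
```

View pics/w24.png

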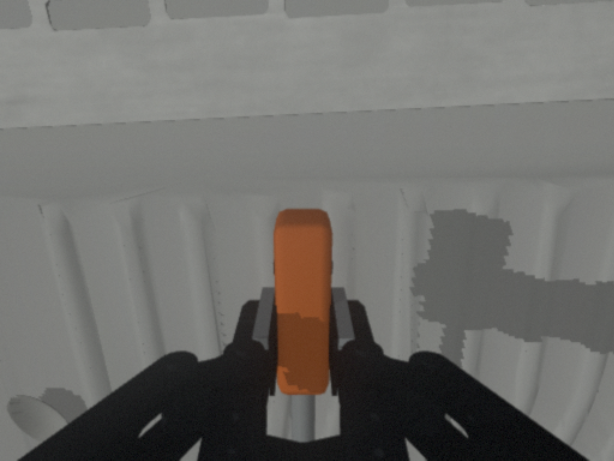

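View pics/t5.png

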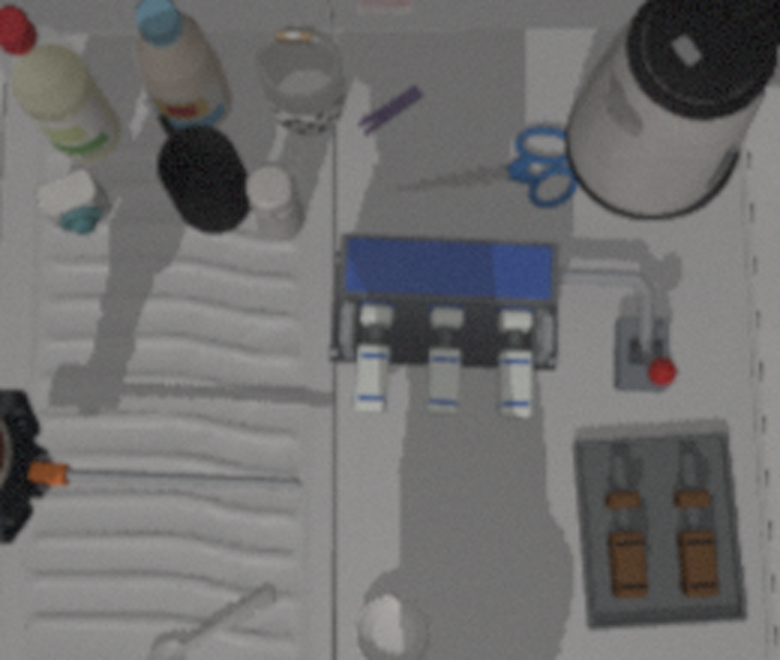

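```bash
python3 - <<'E'
from h import *
g=lambda u,v,z: onz("top",[u/3+120,v/3+60],z)[:2]
z=.0715
t=g(299,481.5,z); h=g(69,474.5,z); print("tip",t,"handle front",h,"len",np.linalg.norm(t-h),"ang",np.arctan2(*(t-h)[::-1]))
o=get_obs(); p=np.array(o["position"][:2]); print("TCP",p,"tip-TCP",t-p,np.linalg.norm(t-p))
print("expected dir ang",1.523-np.pi)
# eye check in top
print(proj("top",[.617,.0358,.067]),proj("top",[.607,-.158,.067]))
crop("scene","s6",(200,130,340,240),5)
print("scene proj eyes",(proj("scene",[.617,.0358,.067])-[200,130])*5,(proj("scene",[.6073,-.158,.067])-[200,130])*5)
E
```

```text
tip [0.47495455 0.07559129] handle front [0.48284367 0.28578007] len 0.21033678276642512 ang -1.6083122515211643
TCP [0.48509944 0.31440644] tip-TCP [-0.0101449  -0.23881515] 0.23903052654090243
expected dir ang -1.6185926535897932
[234.32458135 169.80061911] [303.60980956 172.76338374]
scene proj eyes [394.75103088 241.69759297] [597.7480502  466.42274822]
```

View pics/s6.png

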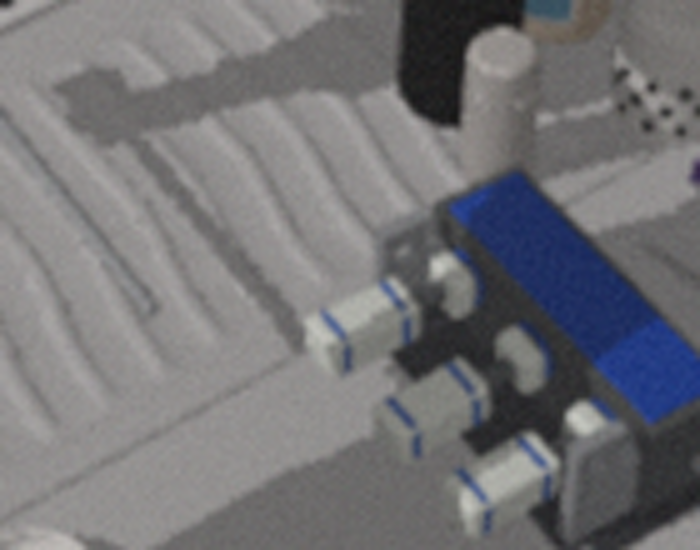

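```bash
python3 - <<'E'
from h import *
print(tri([("top",(219.5,220.6)),("scene",(200+152/5,130+308/5))]))
print(tri([("top",(219.5,220.6)),("scene",(200+152/5,130+311/5))]))
st()
plan([([.63,.303,.0584],1.521,10,.03)])
E
```

```text
(array([0.47504549, 0.07639129, 0.06745222]), [np.float64(0.00010059975219667023), np.float64(0.00010059975219652752)])
(array([0.47516663, 0.07672973, 0.06443132]), [np.float64(7.1259100504382935e-06), np.float64(7.125910050487995e-06)])
36.0 [0.4851 0.3144 0.0629] [3.141 0.    1.522] F [ 0.1 -0.  -1.1] w 0.0186 q [-1.3   0.43  0.79  1.86 -0.36  1.   -0.4 ]
5 rows
[-0.0009,0.0291,0.0009,0.0001,0.0001,0.0001,10, -0.0008,0.029,0.0009,0.0001,0.0001,0.0001,10, -0.0009,0.0291,0.0009,0.0001,0.0001,0.0001,10, -0.0008,0.029,0.0009,0.0001,0.0001,0.0001,10, -0.0009,0.0291,0.0009,0.0001,0.0001,0.0001,10]
```

>>> jog_arm(deltas=[-0.001,0.02,0,0,0,0,10,-0.001,0.03,0,0,0,0,10,-0.001,0.03,0.001,0,0,0,10,-0.001,0.03,0.001,0,0,0,10,0,0.025,0.001,0,0,0,10,0,0.01,0.001,0,0,0,10,0,0,0,0,0,0,10,0,0,0,0,0,0,10,0,0,0,0,0,0,10])

```text
time_s: 36.75
position: [0.6284, 0.3037, 0.0586]
tool_rot: [-3.141, 0.0, 1.522]
contact_force: [-0.3, 0.5, -1.8]
grip_width: 0.0191
```

```bash
python3 - <<'E'
from h import *
st()
im=capture("scene")[150:220,230:330,::-1]
im=np.clip((im.astype(float)/170)**.7*255,0,255).astype(np.uint8)
cv2.imwrite("pics/s7.png",cv2.resize(im,None,fx=8,fy=8,interpolation=cv2.INTER_CUBIC))
im=capture("top")[140:200,170:260,::-1]
im=np.clip((im.astype(float)/170)**.7*255,0,255).astype(np.uint8)
cv2.imwrite("pics/t6.png",cv2.resize(im,None,fx=8,fy=8,interpolation=cv2.INTER_CUBIC))
for c,off in [("scene",[230,150]),("top",[170,140])]:
    for p in [[.617,.0358,.067],[.6165,.0258,.067]]: print(c,(proj(c,p)-off)*8)
    o=get_obs(); y=o["tool_rot"][2]; d=-np.array([np.cos(y),np.sin(y),0])
    print("rod tip exp",(proj(c,o["position"]+[0,0,.0086]+.24*d)-off)*8,o["position"]+[0,0,.0086]+.24*d)
E
```

```text
36.75 [0.6284 0.3037 0.0586] [-3.141  0.     1.522] F [-0.3  0.5 -1.8] w 0.0191 q [-1.02  0.66  0.73  1.54 -0.47  1.12 -0.23]
scene [391.60164941 226.71614875]
scene [407.16585416 243.94440694]
rod tip exp [344.26382047 178.96058928] [0.61684193 0.06441312 0.06757772]
top [514.59665079 238.40495291]
top [543.13301814 239.5804667 ]
rod tip exp [432.82482764 239.14073225] [0.61684193 0.06441312 0.06757772]
```

View pics/s7.png

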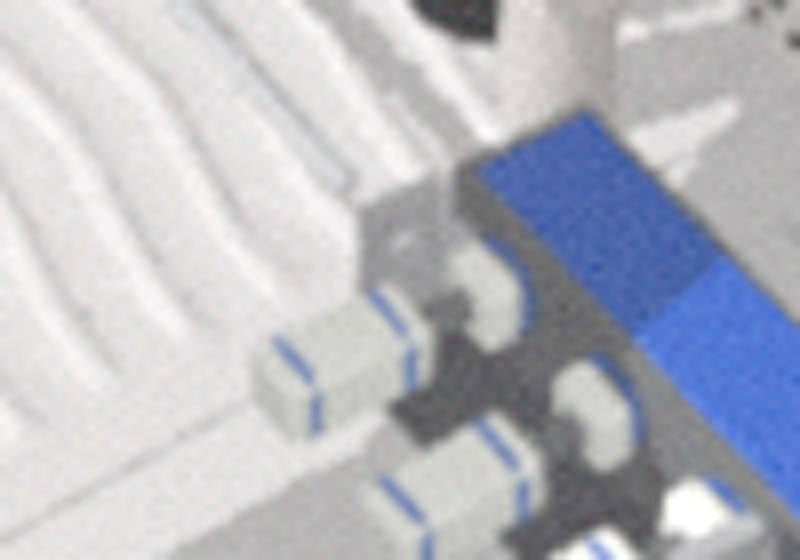

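View pics/t6.png

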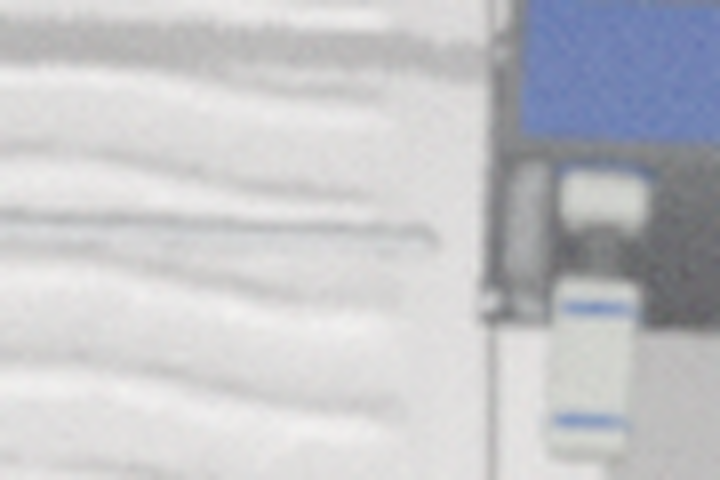

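```bash
python3 - <<'E'
from h import *
o=get_obs(); y=o["tool_rot"][2]; d=-np.array([np.cos(y),np.sin(y),0]); b=o["position"]+[0,0,.0086]
for c in ["scene","top"]:
    im=np.mean([capture(c).astype(float).mean(2) for _ in range(4)],0)
    for s in [.06,.09,.12,.15,.18,.21,.225]:
        p=b+s*d; q=proj(c,p); q2=proj(c,p+.01*d); t=(q2-q)/np.linalg.norm(q2-q); n=np.array([-t[1],t[0]])
        ks=np.arange(-6,6.1,.5)
        # average along
        prof=np.mean([[cv2.remap(im.astype(np.float32),np.float32([[ (q+n*k+t*a)[0]]]),np.float32([[ (q+n*k+t*a)[1]]]),cv2.INTER_CUBIC)[0,0] for k in ks] for a in np.arange(-2,2.1,.5)],0)
        print(c,s,"n",n.round(2),prof.round().astype(int).tolist())
E
```

```text
scene 0.06 n [-0.74  0.67] [147, 146, 146, 145, 144, 143, 144, 142, 135, 125, 120, 123, 132, 138, 140, 143, 148, 152, 152, 149, 147, 146, 145, 144, 144]
scene 0.09 n [-0.74  0.67] [143, 145, 145, 144, 143, 143, 142, 135, 123, 112, 111, 122, 133, 139, 139, 139, 140, 144, 147, 148, 147, 146, 145, 143, 143]
scene 0.12 n [-0.74  0.67] [145, 144, 144, 143, 143, 142, 139, 131, 120, 115, 116, 124, 133, 139, 140, 142, 144, 147, 147, 146, 146, 146, 145, 144, 142]
scene 0.15 n [-0.74  0.67] [144, 144, 143, 142, 143, 142, 136, 127, 117, 111, 115, 124, 133, 137, 137, 136, 137, 142, 146, 147, 146, 145, 144, 142, 142]
scene 0.18 n [-0.74  0.67] [145, 144, 144, 144, 144, 143, 140, 134, 125, 117, 117, 125, 134, 139, 141, 143, 148, 152, 153, 151, 149, 146, 146, 146, 146]
scene 0.21 n [-0.74  0.67] [148, 146, 145, 144, 144, 144, 141, 135, 124, 116, 116, 125, 134, 138, 138, 136, 139, 146, 153, 157, 157, 155, 153, 151, 149]
scene 0.225 n [-0.74  0.67] [155, 151, 147, 144, 144, 144, 143, 139, 131, 122, 119, 125, 134, 138, 137, 134, 134, 139, 147, 154, 158, 160, 159, 156, 152]
top 0.06 n [-0.04  1.  ] [14
[... 329 characters left out ...]
 130, 121, 114, 112, 116, 125, 131, 132, 128, 124, 120, 120, 122, 125, 131, 136, 143, 147, 150]
top 0.15 n [-0.04  1.  ] [140, 145, 149, 150, 151, 146, 137, 125, 115, 111, 118, 127, 132, 134, 134, 134, 136, 137, 134, 130, 125, 122, 123, 126, 130]
top 0.18 n [-0.04  1.  ] [119, 123, 130, 137, 142, 143, 139, 129, 120, 117, 119, 124, 130, 131, 131, 133, 135, 138, 140, 141, 139, 138, 135, 130, 125]
top 0.21 n [-0.04  1.  ] [124, 123, 127, 134, 140, 143, 139, 131, 120, 114, 118, 127, 131, 132, 132, 132, 134, 137, 137, 136, 136, 135, 134, 133, 132]
top 0.225 n [-0.04  1.  ] [134, 133, 134, 134, 135, 132, 128, 121, 113, 112, 119, 127, 132, 134, 134, 134, 136, 137, 137, 136, 136, 135, 134, 134, 133]
```

>>> jog_arm(deltas=[-0.01,0.001,0,0,0,0,10,-0.01,0,0,0,0,0,10,-0.01,0,0,0,0,0,10,-0.01,0,0,0,0,0,10,0,0,0,0,0,0,10,0,0,0,0,0,0,10])

```text
time_s: 37.75
position: [0.629, 0.2619, 0.0592]
tool_rot: [3.141, 0.0, 1.519]
contact_force: [-0.0, 0.2, -1.9]
grip_width: 0.0186
```

```bash
python3 - <<'E'
from h import *
st()
im=capture("scene")[150:220,230:330,::-1]
im=np.clip((im.astype(float)/170)**.7*255,0,255).astype(np.uint8)
cv2.imwrite("pics/s8.png",cv2.resize(im,None,fx=8,fy=8,interpolation=cv2.INTER_CUBIC))
E
```

```text
37.75 [0.629  0.2619 0.0592] [3.141 0.    1.519] F [-0.   0.2 -1.9] w 0.0186 q [-0.98  0.63  0.74  1.59 -0.46  1.1  -0.18]
```

View pics/s8.png

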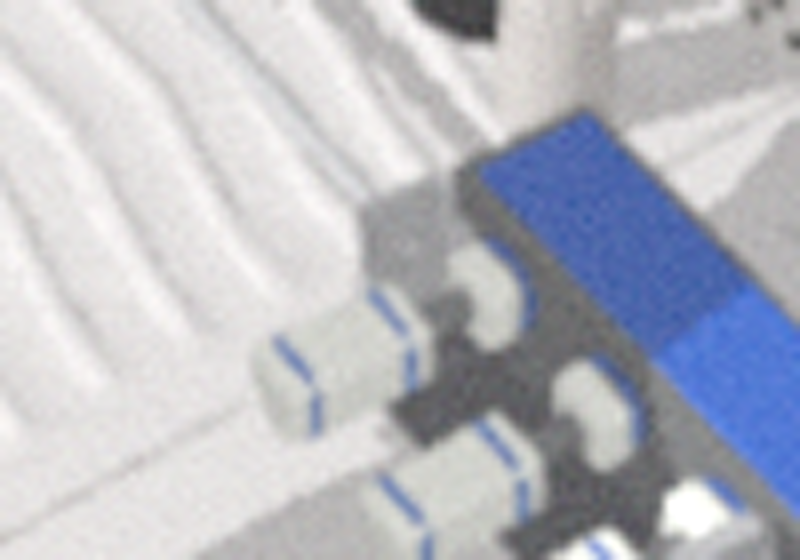

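>>> jog_arm(deltas=[-0.01,0,0,0,0,-0.001,10,-0.018,0,0.0005,0,0,0,10,-0.018,0,0,0,0,0,10,-0.018,0,0,0,0,0,10,-0.018,0,0,0,0,0,10,-0.018,0,0,0,0,0,10,-0.015,0,0,0,0,0,10,0,0,0,0,0,0,10,0,0,0,0,0,0,10])

```text
time_s: 38.55
position: [0.6233, 0.1461, 0.0588]
tool_rot: [3.141, 0.001, 1.52]
contact_force: [0.4, 0.9, -1.6]
grip_width: 0.0186
```

```bash
python3 - <<'E'
from h import *
st()
print("eye-line x offset:",get_obs()["position"][0]-.617-.0497*(get_obs()["position"][1]-.0358))
im=capture("scene")[160:250,260:360,::-1]
im=np.clip((im.astype(float)/170)**.7*255,0,255).astype(np.uint8)
cv2.imwrite("pics/s9.png",cv2.resize(im,None,fx=7,fy=7,interpolation=cv2.INTER_CUBIC))
im=capture("top")[140:200,220:320,::-1]
im=np.clip((im.astype(float)/170)**.7*255,0,255).astype(np.uint8)
cv2.imwrite("pics/t7.png",cv2.resize(im,None,fx=7,fy=7,interpolation=cv2.INTER_CUBIC))
E
```

```text
38.55 [0.6233 0.1461 0.0588] [3.141e+00 1.000e-03 1.520e+00] F [ 0.4  0.9 -1.6] w 0.0186 q [-0.88  0.56  0.77  1.7  -0.44  1.06 -0.01]
eye-line x offset: 0.0007909424626792146
```

View pics/s9.png

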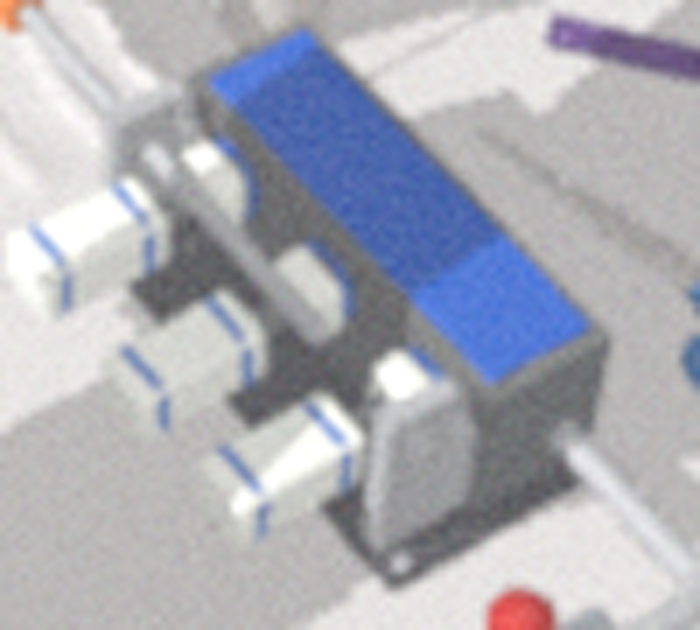

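View pics/t7.png

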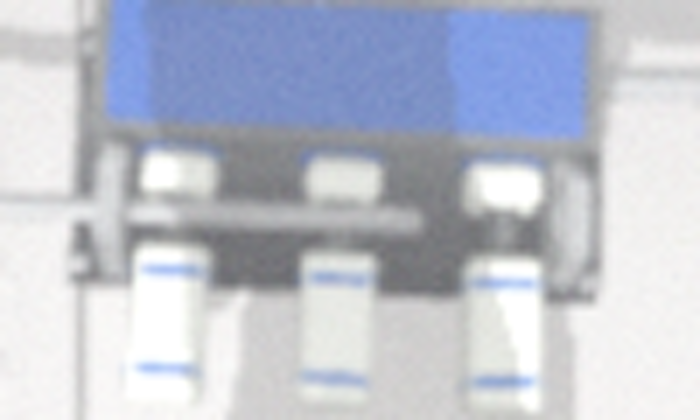

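>>> jog_arm(deltas=[-0.014,0,0,0,0,0,10,-0.014,0,0,0,0,0,10,-0.012,0,0,0,0,0,10,-0.01,0,0,0,0,0,10,-0.01,0,0,0,0,0,10,0,0,0,0,0,0,10,0,0,0,0,0,0,10])

```text
time_s: 39.23
position: [0.6204, 0.0877, 0.0587]
tool_rot: [3.141, 0.0, 1.521]
contact_force: [-0.1, 1.4, -1.9]
grip_width: 0.0185
```

```bash
python3 - <<'E'
from h import *
st()
im=capture("scene")[160:250,260:360,::-1]
im=np.clip((im.astype(float)/170)**.7*255,0,255).astype(np.uint8)
cv2.imwrite("pics/s10.png",cv2.resize(im,None,fx=7,fy=7,interpolation=cv2.INTER_CUBIC))
E
```

```text
39.23 [0.6204 0.0877 0.0587] [3.141 0.    1.521] F [-0.1  1.4 -1.9] w 0.0185 q [-0.81  0.54  0.79  1.74 -0.43  1.04  0.08]
```

View pics/s10.png

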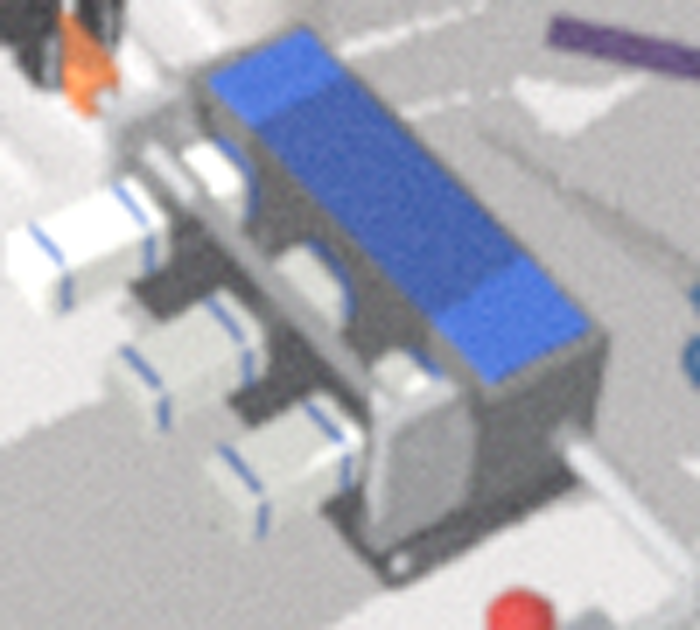

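>>> jog_arm(deltas=[-0.006,0,0,0,0,0,10,-0.006,0,0,0,0,0,10,-0.006,0,0,0,0,0,10,-0.005,0,0,0,0,0,10,0,0,0,0,0,0,10])

```text
time_s: 39.7
position: [0.6192, 0.0646, 0.0586]
tool_rot: [3.141, 0.0, 1.522]
contact_force: [-0.0, 0.7, -2.0]
grip_width: 0.019
```

```bash
python3 - <<'E'
from h import *
st()
im=capture("scene")[160:250,260:360,::-1]
im=np.clip((im.astype(float)/170)**.7*255,0,255).astype(np.uint8)
cv2.imwrite("pics/s11.png",cv2.resize(im,None,fx=7,fy=7,interpolation=cv2.INTER_CUBIC))
E
```

```text
39.7 [0.6192 0.0646 0.0586] [3.141 0.    1.522] F [-0.   0.7 -2. ] w 0.019 q [-0.78  0.53  0.79  1.75 -0.43  1.04  0.11]
```

View pics/s11.png

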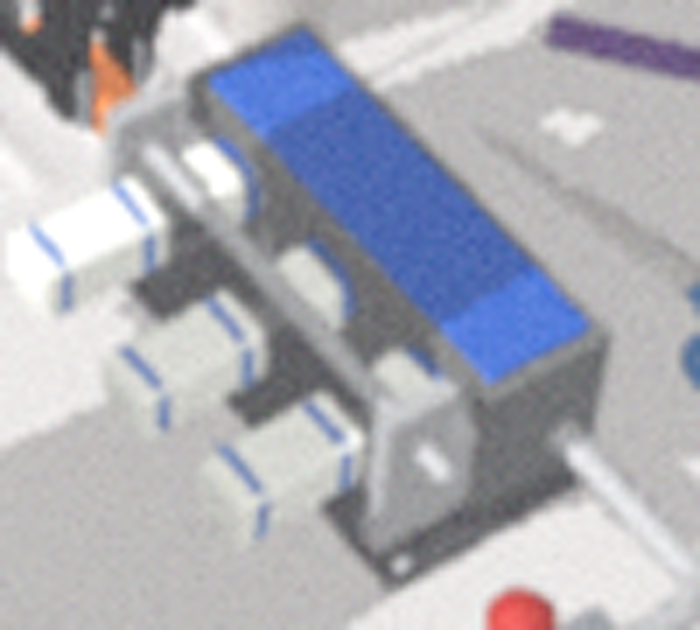

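>>> jog_arm(deltas=[-0.003,0,0,0,0,0,10,-0.003,0,0,0,0,0,10,0,0,0,0,0,0,10,0,0,0,0,0,0,10])

```text
time_s: 40.08
position: [0.6191, 0.0642, 0.0586]
tool_rot: [3.141, -0.004, 1.526]
contact_force: [1.2, 12.7, -0.6]
grip_width: 0.019
```

```bash
python3 - <<'E'
from h import *
st()
E
```

```text
40.08 [0.6191 0.0642 0.0586] [ 3.141 -0.004  1.526] F [ 1.2 12.7 -0.6] w 0.019 q [-0.78  0.53  0.79  1.75 -0.43  1.04  0.12]
```

>>> jog_arm(deltas=[-0.003,0,0,0,0,0,10,0,0,0,0,0,0,10,0,0,0,0,0,0,10])

```text
time_s: 40.33
position: [0.6191, 0.0641, 0.0587]
tool_rot: [3.141, -0.007, 1.529]
contact_force: [-0.9, 20.4, -0.1]
grip_width: 0.0186
```

```bash
python3 - <<'E'
from h import *
st()
im=capture("scene")[150:230,240:340,::-1]
im=np.clip((im.astype(float)/170)**.7*255,0,255).astype(np.uint8)
cv2.imwrite("pics/s12.png",cv2.resize(im,None,fx=7,fy=7,interpolation=cv2.INTER_CUBIC))
im=capture("wrist"); cv2.imwrite("pics/w25.png",cv2.resize(im[:,:,::-1],None,fx=1.2,fy=1.2))
E
```

```text
40.33 [0.6191 0.0641 0.0587] [ 3.141 -0.007  1.529] F [-0.9 20.4 -0.1] w 0.0186 q [-0.77  0.53  0.79  1.75 -0.43  1.04  0.13]
```

View pics/s12.png

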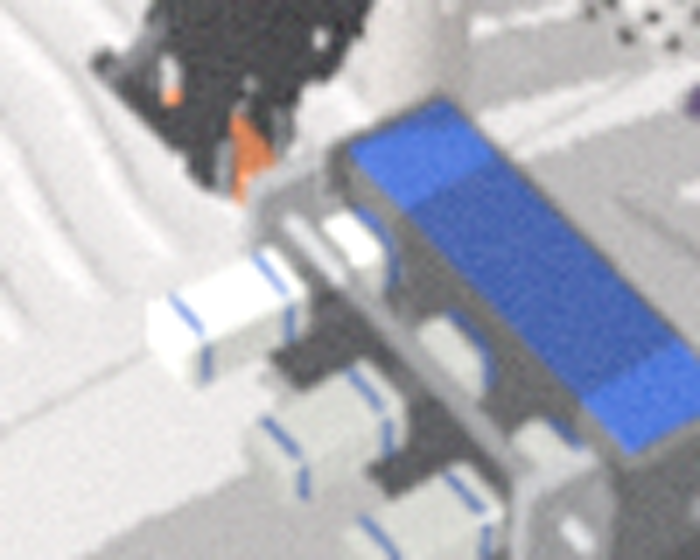

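View pics/w25.png

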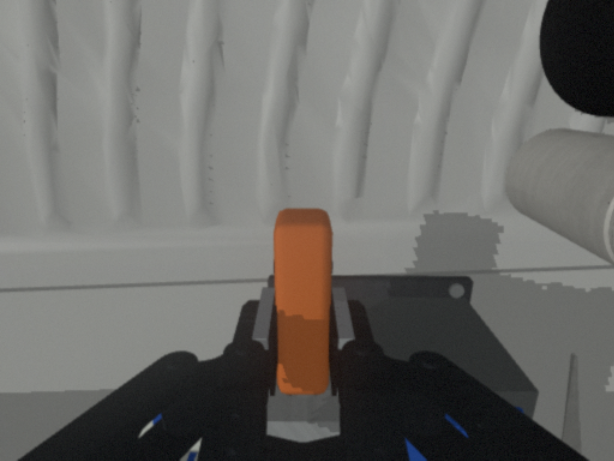

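>>> jog_arm(deltas=[0.004,0,0,0,0,0,10,0.003,0,0,0,0,0,10,0,0,0,0,0,0,10,0,0,0,0,0,0,40,0,0,0,0,0,0,40,0,0,0,0,0,0,40,0,0,-0.01,0,0,0,40,0,0,-0.02,0,0,0,40,0,0,-0.035,0,0,0,40,0,0,-0.04,0,0,0,40,0.01,-0.01,-0.03,0,0,0,10,0,0,0,0,0,0,10])

```text
time_s: 41.43
position: [0.6119, 0.0745, 0.2007]
tool_rot: [3.133, -0.003, 1.522]
contact_force: [1.6, 0.6, 0.6]
grip_width: 0.0165
```

```bash
python3 - <<'E'
from h import *
st()
def red(c):
    im=capture(c); hsv=cv2.cvtColor(im,cv2.COLOR_RGB2HSV)
    m=(((hsv[...,0]<6)|(hsv[...,0]>174))&(hsv[...,1]>150)&(hsv[...,2]>90)).astype(np.uint8)
    n,l,s,ce=cv2.connectedComponentsWithStats(m)
    return [(s[k].tolist(),ce[k].round(1).tolist()) for k in range(1,n) if s[k,4]>15]
for c in ["top","scene"]: print(c,red(c))
crop("top","t8",(210,110,370,260),4.5)
im=capture("scene")[150:290,240:400,::-1]
cv2.imwrite("pics/s13.png",cv2.resize(im,None,fx=4.5,fy=4.5,interpolation=cv2.INTER_CUBIC))
im=capture("wrist"); cv2.imwrite("pics/w26.png",cv2.resize(im[:,:,::-1],None,fx=1.2,fy=1.2))
E
```

```text
41.43 [0.6119 0.0745 0.2007] [ 3.133e+00 -3.000e-03  1.522e+00] F [1.6 0.6 0.6] w 0.0165 q [-0.88  0.37  0.88  1.64 -0.3   1.27  0.  ]
top [([117, 63, 14, 14, 136], [123.6, 69.5]), ([337, 180, 8, 8, 48], [340.3, 183.5])]
scene [([301, 117, 5, 6, 16], [303.4, 119.3]), ([330, 245, 9, 9, 61], [334.0, 248.7])]
```

View pics/t8.png

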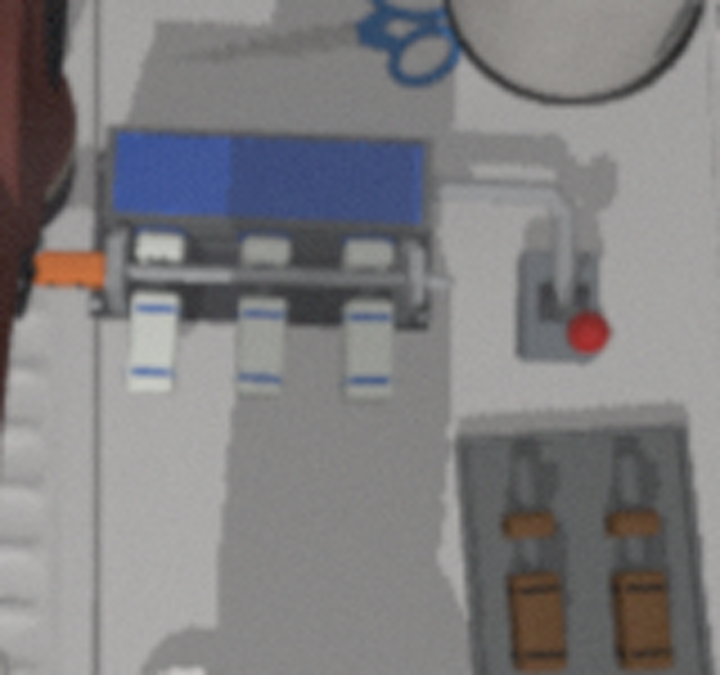

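View pics/s13.png

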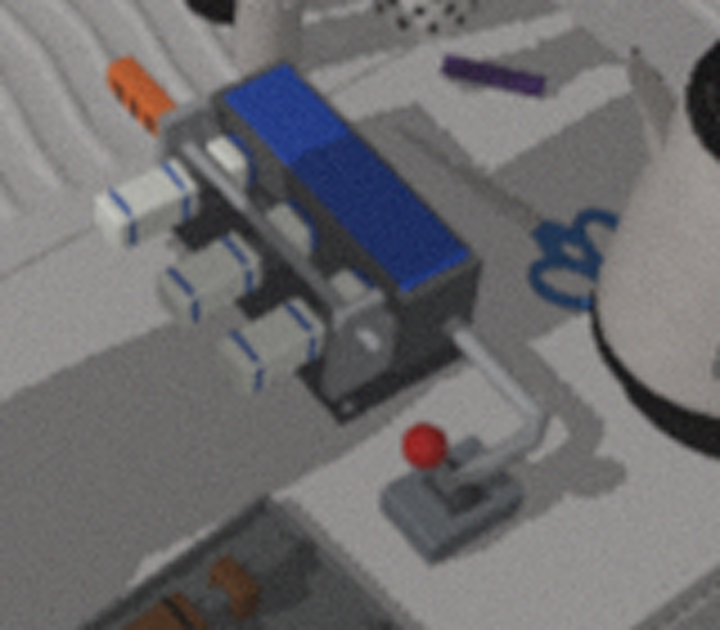

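View pics/w26.png

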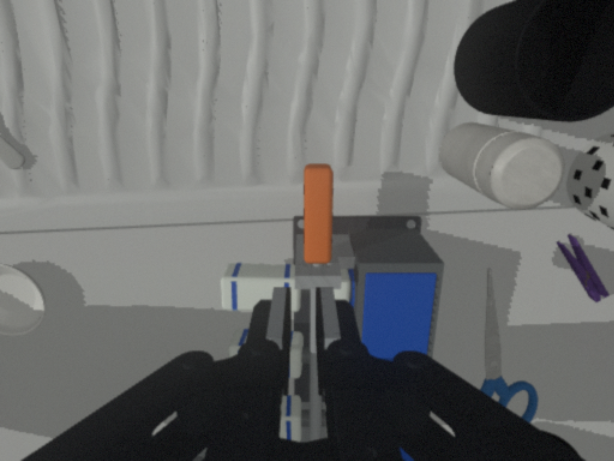

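```bash
python3 - <<'E'
from h import *
print(tri([("top",(340.3,183.5)),("scene",(334.0,248.7))]))
# valve block corners from top crop (t8 scale4.5)
g=lambda u,v,z: onz("top",[u/4.5+210,v/4.5+110],z)[:2].round(4)
for q in [(520,253),(600,253),(520,358),(598,360)]: print("blk",g(*q,.02))
print("slot",g(562,298,.03),g(567,302,.03))
for q in [(558,185),(450,187)]: print("pipe",g(*q,.05))
f=lambda u,v,z: onz("scene",[u/4.5+240,v/4.5+150],z)[:2].round(4)
print("scene blk near corner",f(432,560,0),f(383,508,0),f(520,500,0), "slot",f(460,490,.03))
E
```

```text
(array([ 0.57165619, -0.25306466,  0.09159773]), [np.float64(0.00013719244291276076), np.float64(0.0001371924429127179)])
blk [ 0.6357 -0.2298]
blk [ 0.6352 -0.282 ]
blk [ 0.5663 -0.2273]
blk [ 0.5646 -0.2776]
slot [ 0.6036 -0.2537] [ 0.601  -0.2568]
pipe [ 0.6731 -0.2494]
pipe [ 0.6723 -0.1805]
scene blk near corner [ 0.5707 -0.2772] [ 0.5707 -0.2333] [ 0.6404 -0.2772] slot [ 0.6005 -0.263 ]
```

>>> jog_arm(deltas=[-0.025,-0.01,0,0,0,0,0,-0.035,-0.01,0,0,0,0,0,-0.035,-0.01,0,0,0,0,0,-0.035,-0.01,0,0,0,0,0,-0.035,-0.01,0,0,0,0,0,-0.035,-0.01,0,0,0,0,0,-0.035,-0.01,0,0,0,0,0,-0.035,-0.01,0,0,0,0,0,-0.035,0,0,0,0,0,0,-0.025,0,0,0,0,0,0,0,0,0,0,0,0,0,0,0,0,0,0,0,0])

```text
time_s: 42.68
position: [0.5123, -0.2539, 0.1928]
tool_rot: [-3.14, 0.002, 1.518]
contact_force: [-0.4, 0.8, -0.0]
grip_width: 0.0001
```

>>> jog_arm(deltas=[0,0,0,0,0,0,0,0,0,0,0,0,0,0])

```text
time_s: 42.85
position: [0.5139, -0.2505, 0.193]
tool_rot: [-3.141, 0.0, 1.524]
contact_force: [0.7, -0.1, -0.1]
grip_width: -0.0002
```

```bash
python3 - <<'E'
from h import *
st()
im=capture("wrist"); cv2.imwrite("pics/w27.png",cv2.resize(im[:,:,::-1],None,fx=1.2,fy=1.2))
hsv=cv2.cvtColor(im,cv2.COLOR_RGB2HSV)
m=(((hsv[...,0]<6)|(hsv[...,0]>174))&(hsv[...,1]>150)&(hsv[...,2]>60)).astype(np.uint8)
n,l,s,ce=cv2.connectedComponentsWithStats(m)
for k in range(1,n):
    if s[k,4]>60: print(s[k],ce[k],onz("wrist",ce[k],.0916)); q=ce[k]
print(tri([("top",(340.3,183.5)),("scene",(334.0,248.7)),("wrist",q)]))
plan([([.525,-.253,.12],1.521,0,.035),([.525,-.253,.080],1.521,0,.02)])
E
```

```text
42.85 [ 0.5139 -0.2505  0.193 ] [-3.141  0.     1.524] F [ 0.7 -0.1 -0.1] w -0.0002 q [-0.47  0.3   1.02  1.75 -0.27  1.24  0.57]
[311 175  31  31 704] [325.49431818 189.77414773] [ 0.57035846 -0.25531501  0.0916    ]
(array([ 0.57068445, -0.25369737,  0.09336863]), [np.float64(0.0012547036750715104), np.float64(0.00025745831118001515), np.float64(0.0011899862182866217)])
6 rows
[-0.0007,0.0037,0.0244,0,0,0.0008,0, -0.0007,0.0037,0.0244,0,0,0.0008,0, -0.0007,0.0037,0.0244,0,0,0.0008,0, 0,0,0.0133,0,0,0,0, 0,0,0.0134,0,0,0,0, 0,0,0.0133,0,0,0,0]
```

View pics/w27.png

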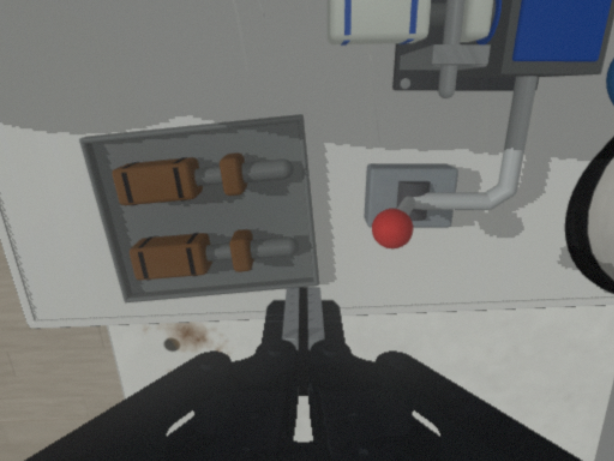

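>>> jog_arm(deltas=[-0.001,0.003,0.025,0,0,0,0,-0.001,0.003,0.025,0,0,0,0,-0.001,0.003,0.025,0,0,0,0,0,0,0.018,0,0,0,0,0,0,0.018,0,0,0,0,0,0,0,0,0,0,0,0,0,0,0,0,0,0])

```text
time_s: 43.48
position: [0.5225, -0.2542, 0.0823]
tool_rot: [-3.141, 0.0, 1.524]
contact_force: [0.3, -1.5, 1.2]
grip_width: -0.0001
```

>>> jog_arm(deltas=[0,0.01,0,0,0,0,0,0,0.01,0,0,0,0,0,0,0.01,0,0,0,0,0,0,0.01,0,0,0,0,0,0,0.01,0,0,0,0,0,0,0,0,0,0,0,0])

```text
time_s: 43.98
position: [0.5752, -0.2573, 0.0828]
tool_rot: [3.14, 0.001, 1.524]
contact_force: [0.6, 0.2, -0.3]
grip_width: -0.0
```

```bash
python3 - <<'E'
from h import *
st()
im=capture("wrist"); cv2.imwrite("pics/w28.png",cv2.resize(im[:,:,::-1],None,fx=1.2,fy=1.2))
E
```

```text
43.98 [ 0.5752 -0.2573  0.0828] [3.140e+00 1.000e-03 1.524e+00] F [ 0.6  0.2 -0.3] w -0.0 q [-0.31  0.55  0.88  1.72 -0.46  1.1   0.67]
```

View pics/w28.png

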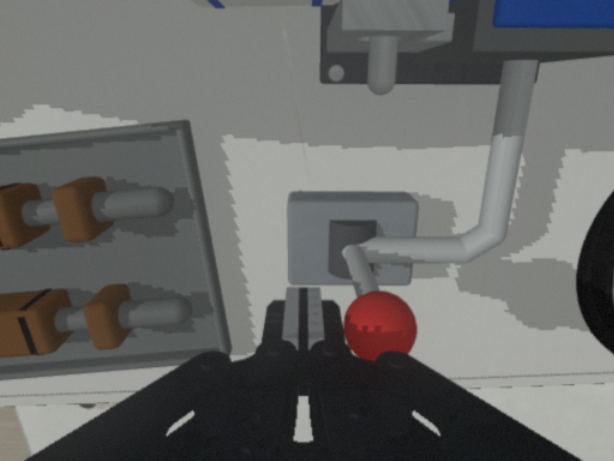

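>>> jog_arm(deltas=[0,0.008,0,0,0,0,0,0,0.008,0,0,0,0,0,0,0.008,0,0,0,0,0,0,0,0,0,0,0,0])

```text
time_s: 44.37
position: [0.5984, -0.2583, 0.0826]
tool_rot: [3.14, 0.001, 1.524]
contact_force: [0.2, 0.2, 0.1]
grip_width: -0.0003
```

```bash
python3 - <<'E'
from h import *
st()
im=capture("wrist"); cv2.imwrite("pics/w29.png",cv2.resize(im[:,:,::-1],None,fx=1.2,fy=1.2))
E
```

```text
44.37 [ 0.5984 -0.2583  0.0826] [3.140e+00 1.000e-03 1.524e+00] F [0.2 0.2 0.1] w -0.0003 q [-0.29  0.59  0.86  1.66 -0.49  1.12  0.66]
```

View pics/w29.png

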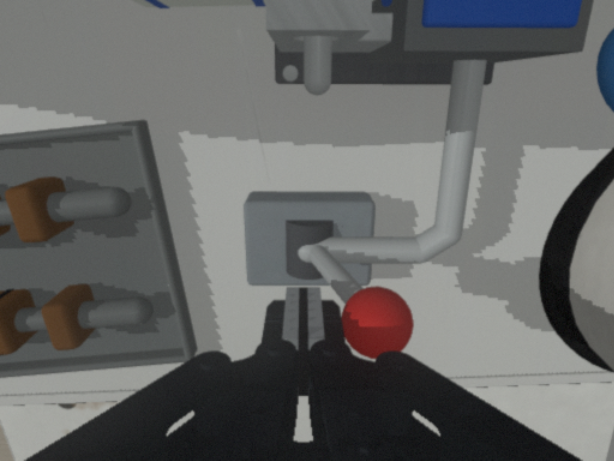

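>>> jog_arm(deltas=[0,0.006,0,0,0,0,0,0,0.006,0.001,0,0,0,0,0,0,0,0,0,0,0])

```text
time_s: 44.67
position: [0.6097, -0.259, 0.0815]
tool_rot: [3.14, 0.001, 1.523]
contact_force: [1.3, 0.3, -0.2]
grip_width: -0.0001
```

>>> jog_arm(deltas=[0,0.004,0.001,0,0,0,0,0,0,0,0,0,0,0,0,0,0,0,0,0,0])

```text
time_s: 44.92
position: [0.6127, -0.2596, 0.0807]
tool_rot: [3.141, 0.001, 1.523]
contact_force: [0.6, -0.3, 0.2]
grip_width: 0.0002
```

>>> jog_arm(deltas=[0,0.004,0.001,0,0,0,0,0,0,0,0,0,0,0,0,0,0,0,0,0,0])

```text
time_s: 45.17
position: [0.6142, -0.2604, 0.0796]
tool_rot: [-3.138, -0.0, 1.521]
contact_force: [-9.5, 1.1, 6.0]
grip_width: 0.0002
```

```bash
python3 - <<'E'
from h import *
st()
im=capture("wrist"); cv2.imwrite("pics/w30.png",cv2.resize(im[:,:,::-1],None,fx=1.2,fy=1.2))
E
```

```text
45.17 [ 0.6142 -0.2604  0.0796] [-3.138 -0.     1.521] F [-9.5  1.1  6. ] w 0.0002 q [-0.27  0.62  0.85  1.61 -0.5   1.14  0.65]
```

View pics/w30.png

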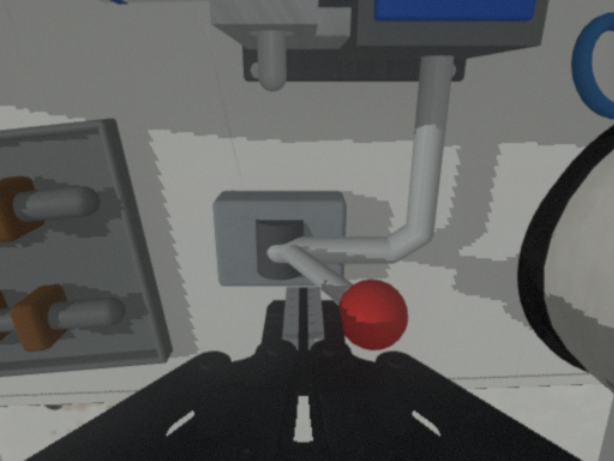

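>>> jog_arm(deltas=[0,0.003,0,0,0,0,0,0,0,0,0,0,0,0,0,0,0,0,0,0,0])

```text
time_s: 45.47
position: [0.6147, -0.2606, 0.0795]
tool_rot: [-3.134, -0.002, 1.52]
contact_force: [-21.5, 4.6, 13.3]
grip_width: -0.0
```

```bash
python3 - <<'E'
from h import *
st()
E
```

```text
45.47 [ 0.6147 -0.2606  0.0795] [-3.134e+00 -2.000e-03  1.520e+00] F [-21.5   4.6  13.3] w -0.0 q [-0.27  0.63  0.85  1.61 -0.5   1.15  0.65]
```

Hard stop reached. Backing off and rising clear, then checking everything.

>>> jog_arm(deltas=[0,-0.01,0,0,0,0,0,0,-0.015,0,0,0,0,0,0,-0.02,0,0,0,0,0,0,-0.025,-0.01,0,0,0,0,0,-0.025,-0.03,0,0,0,0,0,-0.02,-0.04,0,0,0,0,0,-0.02,-0.04,0,0,0,0,0,0,-0.04,0,0,0,0,0,0,0,0,0,0,0,0,0,0,0,0,0,0])

```text
time_s: 46.3
position: [0.4886, -0.2539, 0.2366]
tool_rot: [3.136, -0.0, 1.523]
contact_force: [-0.5, 0.2, -1.4]
grip_width: 0.0
```

```bash
python3 - <<'E'
from h import *
st()
im=capture("wrist"); cv2.imwrite("pics/w31.png",cv2.resize(im[:,:,::-1],None,fx=1.2,fy=1.2))
crop("top","t9",(120,60,380,280),3)
crop("scene","s14",(150,110,410,310),3)
hsv=cv2.cvtColor(im,cv2.COLOR_RGB2HSV)
l=[]
for c in ["top","scene"]:
    im=capture(c); hsv=cv2.cvtColor(im,cv2.COLOR_RGB2HSV)
    m=(((hsv[...,0]<6)|(hsv[...,0]>174))&(hsv[...,1]>150)&(hsv[...,2]>90)).astype(np.uint8)
    n,_,s,ce=cv2.connectedComponentsWithStats(m)
    b=[ce[k] for k in range(1,n) if s[k,4]>15 and ce[k][1]>140 and ce[k][0]>280]; print(c,b)
    if b: l.append((c,b[0]))
if len(l)==2: print(tri(l))
E
```

```text
46.3 [ 0.4886 -0.2539  0.2366] [ 3.136 -0.     1.523] F [-0.5  0.2 -1.4] w 0.0 q [-0.54  0.19  1.08  1.75 -0.17  1.3   0.52]
top []
scene [array([355.10769231, 236.8       ])]
```

View pics/t9.png

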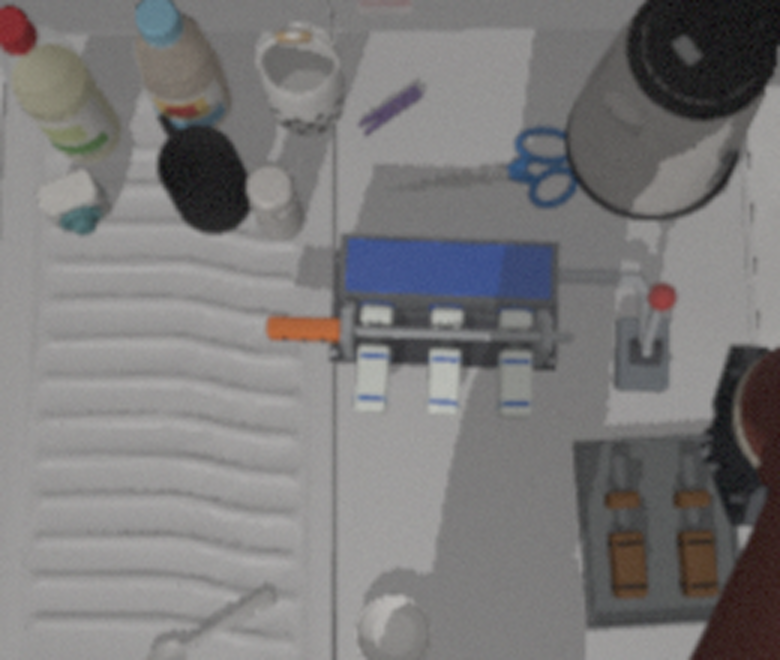

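View pics/s14.png

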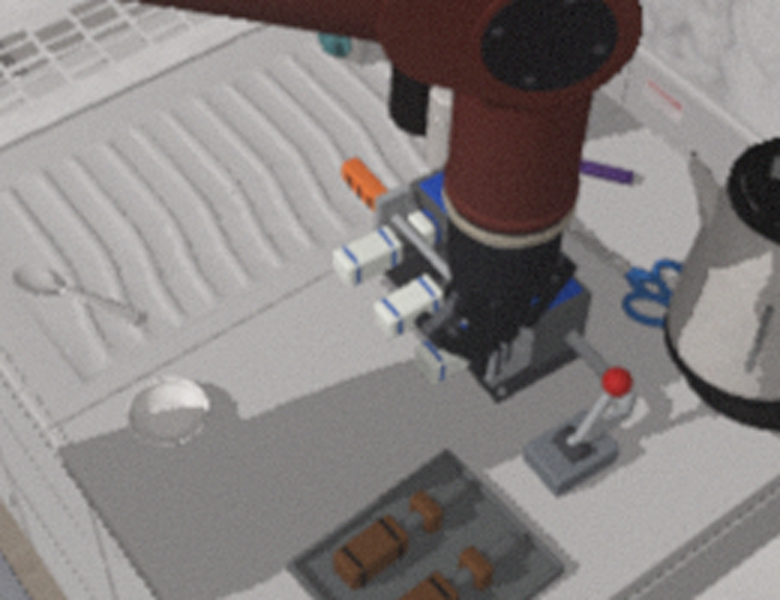

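View pics/w31.png

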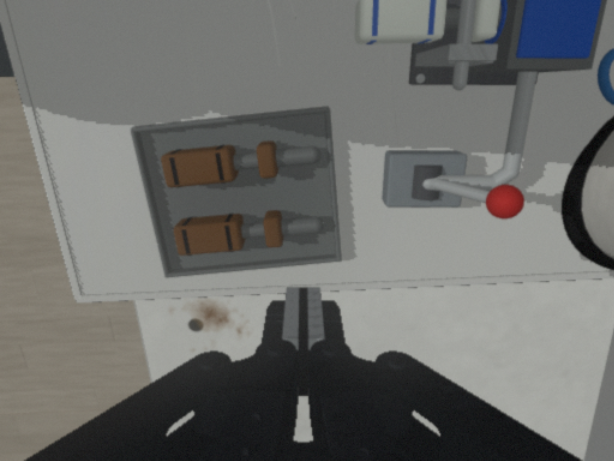

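```bash
python3 - <<'E'
from h import *
print(tri([("top",(120+661/3,60+297.5/3)),("scene",(355.1,236.8))]))
# handle end against bracket: top
g=lambda u,v,z: onz("top",[u/3+120,v/3+60],z)[:2].round(4)
print("handle ends",g(268,328,.075),g(340,330,.075))
for q in [(374,378),(444,378),(515,378)]: print("body",g(*q,.065))
for q in [(376,306),(446,309),(516,311)]: print("collar far edge",g(*q,.065))
E
```

```text
(array([ 0.63999012, -0.25662203,  0.08997293]), [np.float64(0.0005161475086585667), np.float64(0.0005161475086586674)])
handle ends [0.6172 0.1049] [0.6147 0.0381]
body [0.5711 0.007 ]
body [ 0.5706 -0.058 ]
body [ 0.5701 -0.124 ]
collar far edge [0.6396 0.0049]
collar far edge [ 0.6362 -0.0608]
collar far edge [ 0.6337 -0.1264]
```

```bash
python3 - <<'E'
from h import *
im=np.mean([capture("top").astype(float) for _ in range(4)],0)[135:200,205:315,::-1]
im=np.clip((im/200)**.7*255,0,255).astype(np.uint8)
cv2.imwrite("pics/t10.png",cv2.resize(im,None,fx=7,fy=7,interpolation=cv2.INTER_CUBIC))
E
```

```text
(no output)
```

View pics/t10.png

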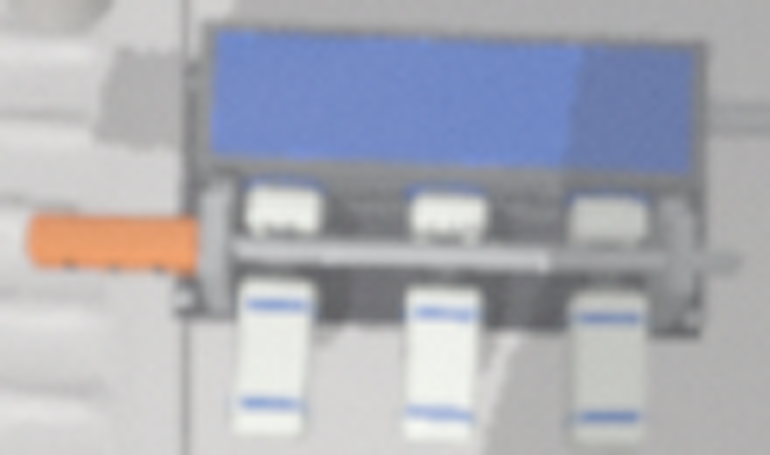

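The picture shows the handle (198,242) flush with the left bracket and the rod through both brackets, with its tip out at (735,262). The three collars sit equally close to the block at rows 190–235. The job can be handed in.

```bash
python3 - <<'E'
from h import *
from station import close_job
st(); print(close_job())
E
```

```text
46.75 [ 0.4871 -0.2535  0.2336] [-3.141e+00  1.000e-03  1.522e+00] F [-0.3 -0.3  0.5] w 0.0002 q [-0.54  0.19  1.07  1.75 -0.17  1.3   0.52]
the job is handed in; nothing more can be done
None
```

The filter is serviced and the job was handed in at 46.8 s of the 200 s allowed; no verdict was reported.

- **Spent tubes:** I pulled both brown tubes straight out and laid them side by side in the grey tray. Both lie flat inside the rim.
- **New tubes:** There were three, and each is in a port. The tube on the drainboard had shifted a few centimetres before I reached it, so I measured it again first. All three stopped hard at 33–37 N, within about 1 mm of the expected home position.
- **Locking rod:** It runs through both eyes over the tubes' necks. The handle stopped hard against the left bracket at 20 N, and the last top picture shows it flush.
- **Valve lever:** I pushed it last, to a hard stop at about 21 N. Its tip moved from x 0.571 to 0.640 m at nearly the same height, so it leans as far away as it first leaned towards the robot.
- **Shaker and teaspoon:** Both look unmoved in the pictures, and the arm was clear of everything at hand-in.

One reading disagreed slightly. The top camera put the tubes' collars 2–3 mm nearer the robot than fully home, by about the same amount on all three. I put this down to camera calibration, because the push forces and arm positions all say home. The handle end also read about 2 mm off the bracket in that view, which I read the same way.

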